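# Mask the root of a bent grab handle

### The arm

A 6-joint arm with a two-finger parallel gripper is mounted at the origin on the work surface. World frame = base frame: x ahead of the robot, y to its left, z up, the work surface at z = 0. Lengths are in m, angles in rad, forces in N, time in s.
With the tool pointing down it reaches from about 0.425 to 0.95 m from the base axis. Payload 3.5 kg.
Tool frame: the origin (TCP) lies at the very end of the fingers, on their centre line; the grasp point (between the pads) lies 19 mm behind it; z points along the fingers, y is the direction in which the jaws open and shut (so a half turn about z gives the same grasp; the last joint's range is limited). The gripper opens to 85 mm and grips with 20 to 120 N. Pads are 22 mm wide; open, the fingers measure 114 mm over their backs; the gripper's body (76 mm by 85 mm) begins 54 mm behind the grasp point. The pads swing forward as they close: fully open they stand 13 mm farther back than shut.
Start: joints at [1.059, 0.286, 1.577, -0, 1.279, -0.15], TCP at [0.239, 0.631, 0.231] pointing down, gripper open.
Joint ranges: [-2.77, 2.77], [-0.9, 2.22], [0.21, 2.48], [-1.53, 4.67], [0.24, 2.81], [-2.84, 2.84]. Speed limits (rad/s): [2.79, 2.79, 3.14, 3.14, 3.14, 3.14].

### API

Orientations are given as a unit quaternion [x, y, z, w].
In Python, from plant import get_state, vision, ctrl, cut_out gives the robot as it stands.
- The arm moves only by the tool jog_arm, never from a script. Its argument "commands" is text: rows parted by semicolons, each of 6 numbers parted by spaces: the shift along the world's x, y, z in m, then the turn, a rotation vector about the world's x, y, z in rad. A call has 1 to 20 rows; each row is the pose to reach, as a shift and turn from the pose commanded when the call began; what a row does not reach only later rows make up. A row lasts 1/8 s, in which the tool goes at most 62.5 mm and 10.7 degrees, less where a joint would pass 70% of its speed; a pose out of reach is approached as far as the arm can. A call with a gripper value outside its range is refused whole. "gripper" is the opening in per cent of the stroke, from 0 (shut) to 100 (fully open), set as the call begins (left out, the last holds). The fingers move at their own pace and stop on an object; "grip_force" is the grip in N (left out, the last holds). Time passes only in rows, so rows that repeat a pose let the fingers close. It gives the time, the measured TCP pose, the force and the opening at its end, in the units of the state.
- get_state(): the state, without advancing time (a new reading comes with each control period).
- vision.read_camera(name): name is "side" or "top"; returns a dict with "frame" (384x512x3 uint8, red, green, blue), "z_map" (384x512 float32, m along the optical axis (not along the pixel's ray), 0 where there is no reading), "fx", "fy", "cx", "cy" (pixels), "D" ([k1, k2, p1, p2, k3] as OpenCV has them; the pictures are not rectified), "R" (3x3) and "t" (3): a world point X has camera coordinates R X + t. Camera axes: x right, y down, z forward; pixel columns grow to the right and rows downward; lengths in m; the calibration is good to about 2 mm. A picture is of the moment at which its call begins.
- ctrl.sign_off(): hands the job in, once; it reports no verdict.
Trained networks look in the newest picture that a camera, given by its name, has taken for a name from the list of things; names that differ only in an ending like _2 or _b are one class to them, and where a whole thing is asked for, a point or a joint stands for the part that bears it (a point fixed in the world has none). Each returns a list of dicts, best first, with "conf" (0 to 1); they miss things now and then, are a little off and sometimes report something else, mostly with a low value. They report only what shows in the picture. A call takes as long as a camera call. They do not tell look-alikes from the thing itself.
- cut_out(camera, query): "pixels" (384x512 bool, what is visible of it) and "box" ([centre column, centre row, width, height] in pixels, round what is visible of it).
The state is a dict: "time": time; "qpos": joint angles; "dq": joint speeds; "joint_efforts": joint torques, N m; "eef_pos": TCP position; "tcp_rot": TCP orientation; "contact_force": force on the tool from outside, world axes, zero at the start; "wrist_torque": the same for the moment, N m; "opening": opening from 0.0 (shut) to 1.0 (fully open).
Only numpy, scipy, OpenCV 4.12 (cv2) and the standard library are available. Lean on these libraries where they do the work, as an engineer would, in place of code of your own. Each camera call takes 0.05 s, during which the arm holds its last target.

### The job

Pick up the blue masking sleeve, thread it onto the free end of the primed bent grab handle and slide it round the bend, turning it with the tube, until it presses lightly against the spring-loaded brass stop washer by the clamp; then let go and leave it snug against the washer. Be gentle: feel your way and do not force the sleeve on the primed tube, do not knock the handle, and leave the other things on the bench where they are.

Things in the scene. Friction and masses are not known exactly. Their poses are not given: they have to be found in the camera images.
- sleeve_mid (a point): centre of the bore of the blue plastic masking sleeve: a block 36 mm long (its own x, along the bore), 36 mm wide (y), 44 mm high (z), with a round bore of 21 mm right through along x, the bore's axis 24 mm above the underside and 20 mm below the top. It stands loose on the bench, bore level; both ends serve alike. 55 to 115 g. Grip it across its 36 mm width
- tip (a point): outermost point of the free, rounded end of the handle's tube, on the tube's axis; its x points along the tube out of the free end, its z up. The tube is round, 14 mm thick, primed dark grey, its axis level, 130 mm above the bench, held rigidly at the clamp only
- washer (a joint): how far the washer is pushed back against its spring, m: 0 at rest, up to 0.006; the spring takes about 1 N for each mm and creeps back slowly when let go. Course of the tube from the washer face: 45 mm straight, a bend to the left of 173 mm length along the axis (nominally 110 mm radius, 90 degrees), 50 mm straight. Hand-bent: curvature is uneven, the angle off by up to 20 degrees, straying several mm from a true arc: follow it by feel
- stand: fixed clamp stand: base plate 110 mm square, grey post, red clamp 50 mm wide, its front 18 mm before the post's axis and its top 24 mm above the tube's axis. Origin on the bench under the post's axis, where the tube's axis crosses. The tube leaves along the stand's x, turned to either side by up to 7 degrees. A brass stop washer, 32 mm wide, 5 mm thick, sits on it, its front face 35 mm from the post's axis
- plug: yellow plastic masking plug, disc 48 mm wide with a stem, 46 mm high; bystander
- tape: roll of tan masking tape lying flat, 104 mm wide, 25 mm high; bystander
- tin: aluminium tin, 76 mm wide, 110 mm high; bystander
- cup: white mixing cup, 72 mm wide, 85 mm high; bystander
- brush: paint brush lying flat; bystander
- wrench: steel wrench lying flat; bystander
- spraygun: spray gun standing on its aluminium cup, about 160 mm high; bystander
Things that resemble listed ones, but are neither listed nor needed, are in the scene too. Of the things that look like the part that bears sleeve_mid, the largest one is meant.

How it is judged:
On the way, in this order (a step that is already met when the one before it is completed fails the run):
1. the sleeve is threaded onto the free end of the tube (x of sleeve_mid in the frame of tip between -0.05 and -0.005 m and y of sleeve_mid in the frame of tip between -0.008 and 0.008 m and z of sleeve_mid in the frame of tip between -0.008 and 0.008 m and angle between the x axis of sleeve_mid and the x axis of tip, either way round below 0.35 rad), for 0.1 s.
2. the sleeve, on the tube, presses the washer back by at least 1.5 mm (about 1.5 N) (value of joint washer above 0.0015 m and x of sleeve_mid in the frame of stand between 0.043 and 0.056 m and y of sleeve_mid in the frame of stand between -0.014 and 0.014 m), for 0.2 s.
At the end, for the whole second after the job is handed in: The sleeve sits on the tube at its root, at rest, its end face within about 3.5 mm of the washer (sleeve centre 44 to 56.5 mm from the post axis along the stand's x, within 14 mm across and 8 mm in height), its bore within 0.35 rad of the stand's x (x of sleeve_mid in the frame of stand between 0.044 and 0.0565 m and y of sleeve_mid in the frame of stand between -0.014 and 0.014 m and z of sleeve_mid in the frame of stand between 0.122 and 0.138 m and angle between the x axis of sleeve_mid and the x axis of stand, either way round below 0.35 rad and linear speed of sleeve below 0.02 m/s); the robot touches nothing.
It fails at once if the sleeve is forced on the handle or its stand (more than 15 N) (contact force between sleeve and stand above 15 N).
It fails at once if the robot itself hits the handle or its stand (more than 8 N) (contact force between the arm and stand above 8 N).
It fails at once if the fingers hit the handle or its stand (more than 8 N) (contact force between the fingers and stand above 8 N).
It fails at once if a bystander is moved more than 30 mm (distance of any of plug, tape, tin, cup, brush, wrench, spraygun from where it was at the start of the episode above 0.03 m).
It also fails if it takes over 72 s, if anything falls off the work surface, if the arm or the gripper's body presses on something with over 40 N, if the wrist force passes 120 N, or if a joint passes its speed limit or range.

## Working session

There is one attempt and no reset: what is moved stays moved. The work goes in short steps, Python scripts to look and compute and a tool call to move; the robot and the scene stay as the last step left them, time stands still between calls to the robot, and variables do not carry over. Pictures are saved under pics/ and viewed, and the job is handed in when it is done.

Besides the shell and the picture viewer there is one more tool, called after "Emit:" as name(argument=value, ...) on one line, values as JSON. jog_arm: Moves the arm, as the interface text tells. Its arguments: {"type":"object","properties":{"commands":{"type":"string"},"gripper":{"type":"number"},"grip_force":{"type":"number"}},"required":["commands"]}

```bash
ls; mkdir -p pics; cat > h.py <<'E'
import numpy as np, cv2
from plant import get_state, vision, ctrl, cut_out
def cam(n):
    return vision.read_camera(n)
def save(im,fn,s=1):
    im=cv2.resize(im,None,fx=s,fy=s,interpolation=cv2.INTER_CUBIC) if s!=1 else im
    cv2.imwrite('pics/'+fn,cv2.cvtColor(im,cv2.COLOR_RGB2BGR))
def w(c,uv,z):
    uv=np.asarray(uv,float).reshape(-1,1,2); K=np.array([[c['fx'],0,c['cx']],[0,c['fy'],c['cy']],[0,0,1]])
    n=cv2.undistortPoints(uv,K,np.array(c['D'],float)).reshape(-1,2)
    z=np.asarray(z).reshape(-1,1)
    X=np.hstack([n*z,z])
    return (X-np.array(c['t']))@np.array(c['R'])
def ray(c,uv):
    R=np.array(c['R']);o=-R.T@np.array(c['t'])
    d=w(c,uv,np.ones(len(np.asarray(uv).reshape(-1,2))))-o
    return o,d
def atz(c,uv,h):
    o,d=ray(c,uv); s=(h-o[2])/d[:,2]; return o+d*s[:,None]
def proj(c,X):
    K=np.array([[c['fx'],0,c['cx']],[0,c['fy'],c['cy']],[0,0,1]])
    rv,_=cv2.Rodrigues(np.array(c['R'],float))
    return cv2.projectPoints(np.asarray(X,float).reshape(-1,1,3),rv,np.array(c['t'],float),K,np.array(c['D'],float))[0].reshape(-1,2)
def cloud(c):
    v,u=np.mgrid[0:384,0:512]; uv=np.stack([u.ravel(),v.ravel()],1)
    return w(c,uv,c['z_map'].ravel()).reshape(384,512,3)
E
python3 - <<'E'
from h import *
import pickle
s=get_state(); print({k:np.round(v,3) for k,v in s.items()})
for n in('top','side'):
    c=cam(n); save(c['frame'],n+'0.png',1.5); pickle.dump(c,open(n+'0.pkl','wb'))
    R=np.array(c['R']);print(n,(-R.T@np.array(c['t'])).round(3),R[2].round(3),c['fx'])
    for q in('sleeve_mid','stand','tip'):
        for d in cut_out(n,q): print(n,q,round(d['conf'],2),np.round(d['box'],1))
E
```

```text
pics
{'time': np.float64(0.0), 'qpos': array([ 1.059,  0.287,  1.578, -0.   ,  1.279, -0.15 ]), 'dq': array([ 0.   , -0.   , -0.001,  0.001, -0.   , -0.001]), 'joint_efforts': array([-0.0000e+00, -4.0598e+01, -2.9263e+01, -0.0000e+00,  6.0000e-03,
        0.0000e+00]), 'eef_pos': array([0.239, 0.631, 0.23 ]), 'tcp_rot': array([ 0.18 ,  0.984, -0.001, -0.   ]), 'contact_force': array([-0.642,  0.444, -0.043]), 'wrist_torque': array([0.039, 0.045, 0.015]), 'opening': np.float64(0.998)}
top [0.433 0.004 1.036] [ 0.183 -0.018 -0.983] 388.96277014242816
top sleeve_mid 0.74 [157.7 213.1  23.3  19.1]
top sleeve_mid 0.66 [125.4 210.2  18.9  16.2]
top tip 0.4 [246.4 199.9  18.    4.2]
side [0.254 0.711 0.658] [ 0.359 -0.736 -0.574] 421.44784580981485
side sleeve_mid 0.64 [174.7 324.6  23.   23.9]
side sleeve_mid 0.63 [214.6 268.1  11.4  26. ]
side sleeve_mid 0.57 [200.5 291.9  28.4  28.4]
side stand 0.87 [299.1 189.4 120.3  78. ]
side tip 0.48 [247.5 188.7   6.6  13.5]
```

View pics/top0.png

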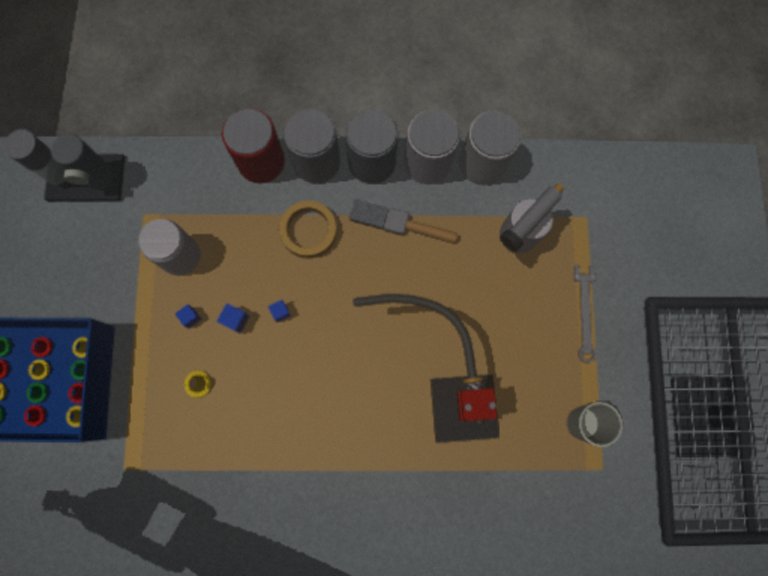

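View pics/side0.png

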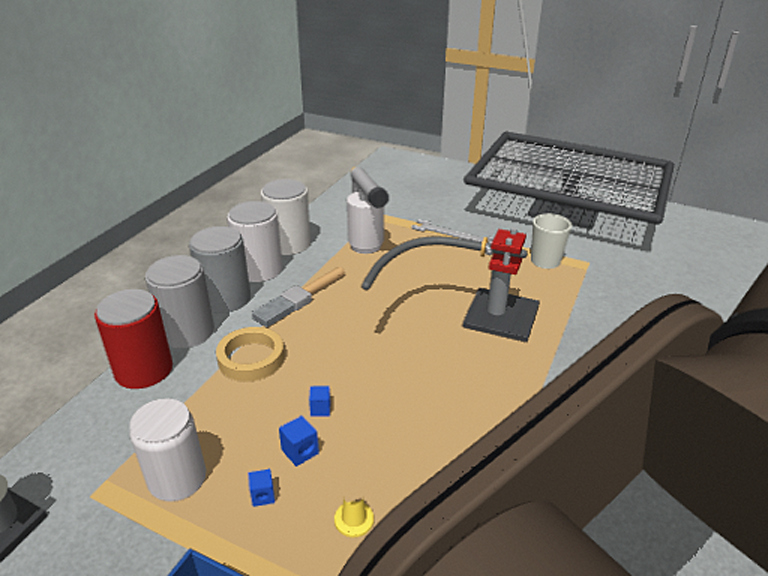

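The top view shows three blue sleeves, at about (125,210), (156,212) and (187,207) in camera pixels. In the side view they are at (174,325), (200,293) and (213,267). The middle one looks largest. The tube's free end is at about (237,201) in the top view, and the red clamp is at (318,270).

```bash
python3 - <<'E'
from h import *
import pickle
c=pickle.load(open('top0.pkl','rb')); P=cloud(c)
s=pickle.load(open('side0.pkl','rb')); Q=cloud(s)
f=c['frame'].astype(int)
m=(f[...,2]>f[...,0]+40)&(f[...,2]>f[...,1]+30); m[:,:90]=0
n,l,st,ce=cv2.connectedComponentsWithStats(m.astype(np.uint8))
for i in range(1,n):
    if st[i,4]<30: continue
    p=P[l==i]; t=p[p[:,2]>np.percentile(p[:,2],90)-.006]
    print('top',ce[i].round(1),st[i],'z',np.percentile(p[:,2],[5,50,95]).round(4),'topface',t.mean(0).round(4), 'rect',cv2.minAreaRect((t[:,:2]*1000).astype(np.float32)))
f=s['frame'].astype(int)
m=(f[...,2]>f[...,0]+40)&(f[...,2]>f[...,1]+30); m[360:]=0
n,l,st,ce=cv2.connectedComponentsWithStats(m.astype(np.uint8))
for i in range(1,n):
    if st[i,4]<30: continue
    p=Q[l==i]; t=p[p[:,2]>np.percentile(p[:,2],95)-.006]
    print('side',ce[i].round(1),st[i],'z',np.percentile(p[:,2],[5,50,95]).round(4),'topface',t.mean(0).round(4),'rect',cv2.minAreaRect((t[:,:2]*1000).astype(np.float32)))
# tube
for nm,C,PP in(('top',c,P),('side',s,Q)):
    z=PP[...,2]; m=(z>.115)&(z<.142)&(C['z_map']>0)&(PP[...,0]>.3)&(PP[...,0]<.75)&(PP[...,1]<.2)&(PP[...,1]>-.3)
    n,l,st,ce=cv2.connectedComponentsWithStats(m.astype(np.uint8))
    for i in range(1,n):
        if st[i,4]>60:
            p=PP[l==i]; print(nm,st[i],ce[i].round(1),p.min(0).round(3),p.max(0).round(3))
save(c['frame'][130:330,70:360],'tc.png',2.7)
save(s['frame'][240:350,140:260],'sc.png',5)
save(s['frame'][130:240,230:380],'st.png',5)
E
```

```text
top [185.2 206.3] [179 200  13  13 106] z [0.03   0.0331 0.0362] topface [0.6034 0.1686 0.0431] rect ((520.664794921875, 97.54536437988281), (254.24725341796875, 28.50783348083496), 40.52233123779297)
top [153.6 211. ] [145 203  18  17 187] z [0.0407 0.0441 0.0465] topface [0.5906 0.2492 0.044 ] rect ((590.9873046875, 248.8429718017578), (36.050819396972656, 34.44822692871094), 64.28799438476562)
top [123.5 209.9] [117 204  14  13 108] z [0.0306 0.0329 0.0363] topface [0.5949 0.3309 0.0333] rect ((594.774169921875, 330.72894287109375), (28.144378662109375, 26.62047004699707), 41.328887939453125)
side [212.9 266.8] [206 257  14  21 268] z [0.0023 0.0295 0.0343] topface [0.6005 0.1777 0.0369] rect ((440.1297607421875, 438.2378234863281), (28.055923461914062, 660.1077880859375), 31.759201049804688)
side [198.9 293.2] [186 277  27  34 614] z [0.0045 0.0366 0.0448] topface [0.5858 0.2577 0.0496] rect ((421.4579772949219, 465.078125), (45.0538330078125, 593.6084594726562), 38.46385955810547)
side [173.8 324.6] [165 312  18  26 353] z [0.0018 0.031  0.0344] topface [0.5923 0.3361 0.0356] rect ((434.58636474609375, 521.1734008789062), (27.12578582763672, 523.353759765625), 40.45464324951172)
top [235 196  83  57 668] [285. 213.] [ 0.482 -0.155  0.127] [0.614 0.037 0.141]
side [246 131  14   8  73] [252.7 134.2] [ 0.682 -0.226  0.122] [ 0.714 -0.196  0.142]
side [242 157 110  36 804] [296.9 169. ] [ 0.41  -0.162  0.115] [0.611 0.041 0.142]
```

View pics/tc.png

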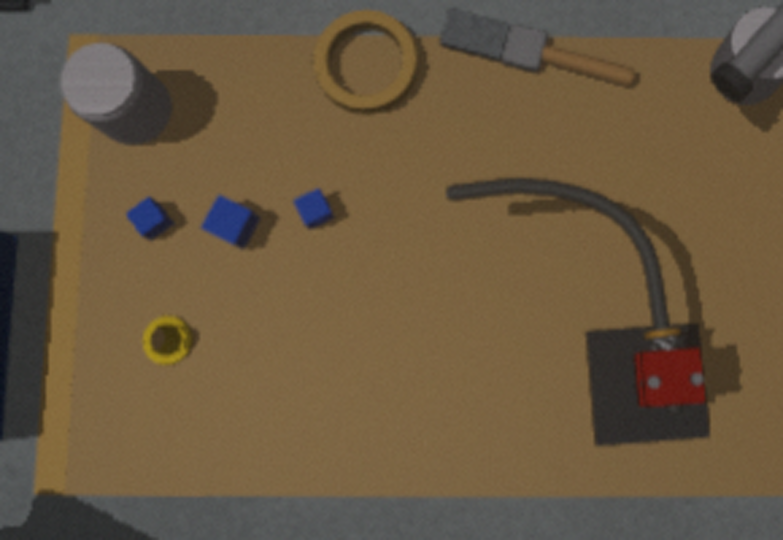

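View pics/sc.png

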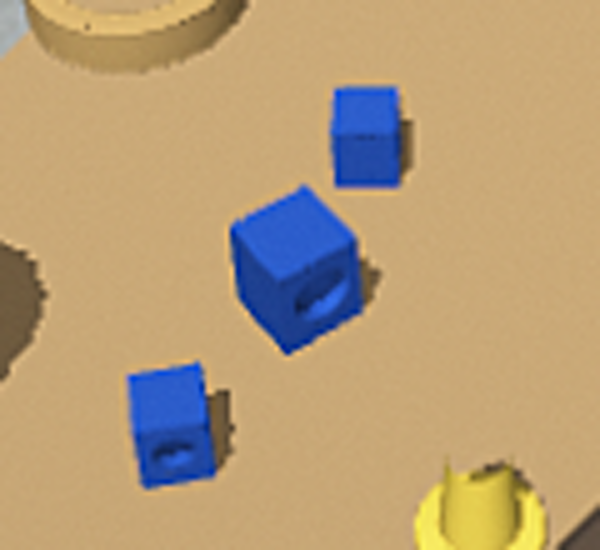

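View pics/st.png

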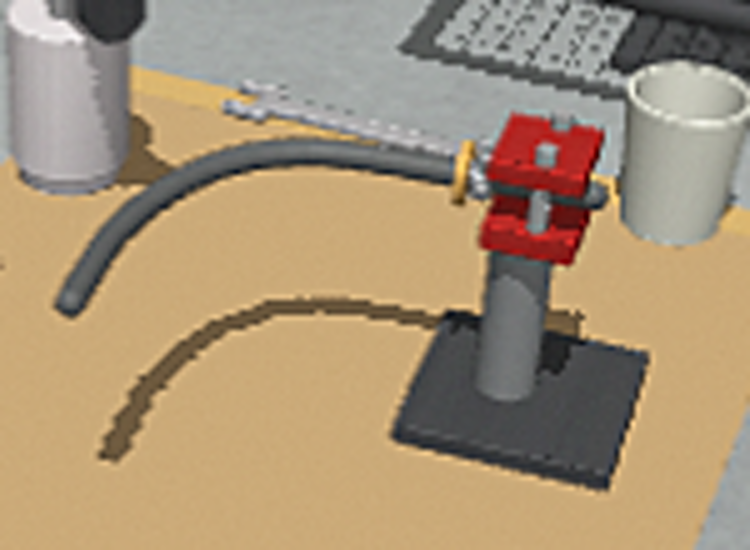

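The middle sleeve is the target: its top face is about 36 mm and 44 mm high, against about 28 mm and 33 mm for the others. The bore opens on its right-hand face in the side view. Next I'll fit its pose and the tube's centreline.

```bash
cat > fit.py <<'E'
from h import *
import pickle
from scipy.optimize import minimize
def blue(f):
    f=f.astype(int); return (f[...,2]>f[...,0]+30)&(f[...,2]>f[...,1]+25)
def comp(m,uv):
    n,l,st,ce=cv2.connectedComponentsWithStats(m.astype(np.uint8))
    i=min(range(1,n),key=lambda i:np.hypot(*(ce[i]-uv))+(1e3 if st[i,4]<30 else 0)); return l==i
def boxpts(x,y,z,yaw):
    # z = bore axis height
    a=np.array([[i,j,k] for i in(-.018,.018) for j in(-.018,.018) for k in(-.024,.020)])
    R=np.array([[np.cos(yaw),-np.sin(yaw),0],[np.sin(yaw),np.cos(yaw),0],[0,0,1]])
    return a@R.T+[x,y,z]
def fitbox(c,m,p0,z=None,S=8):
    v,u=np.nonzero(m); r0,c0=v.min()-8,u.min()-8; r1,c1=v.max()+9,u.max()+9
    M=cv2.resize(m[r0:r1,c0:c1].astype(np.float32),None,fx=S,fy=S,interpolation=cv2.INTER_LINEAR)
    def cost(p):
        q=proj(c,boxpts(p[0],p[1],z if z is not None else p[3],p[2]))
        q=((q-[c0,r0]+.5)*S-.5); h=cv2.convexHull(q.astype(np.float32))
        im=np.zeros(M.shape,np.uint8); cv2.fillConvexPoly(im,np.round(h*16).astype(np.int32),1,shift=4)
        return np.abs(im-M).sum()/S/S
    best=None
    for dy in np.radians(range(-40,50,10)):
        q0=np.array(p0,float); q0[2]+=dy
        d=[.004,.004,.08]+([.004] if z is None else [])
        sim=np.vstack([q0]+[q0+np.eye(len(q0))[i]*d[i] for i in range(len(q0))])
        r=minimize(cost,q0,method='Nelder-Mead',options=dict(initial_simplex=sim,xatol=1e-4,fatol=.05))
        if best is None or r.fun<best.fun: best=r
    return best.x,best.fun
E
python3 - <<'E'
from fit import *
c=pickle.load(open('top0.pkl','rb'));s=pickle.load(open('side0.pkl','rb'))
for C,uv in((c,(154,211)),(s,(199,293))):
    m=comp(blue(C['frame']),np.array(uv)); x,f=fitbox(C,m,[.591,.249,np.radians(64)],.024)
    print(x[:2].round(4),np.degrees(x[2]).round(1),f.round(1),m.sum())
    for k in (0,90): 
        a=x[2]+np.radians(k)
        for sg in(1,-1): print(k,sg,proj(C,[[x[0]+sg*.018*np.cos(a),x[1]+sg*.018*np.sin(a),.024]]).round(1))
# tube
import itertools
P=cloud(c);z=P[...,2]; f=c['frame']
from scipy.ndimage import gaussian_filter1d
for nm,C in(('top',c),('side',s)):
    P=cloud(C); z=P[...,2]
    dark=(C['frame'].max(2)<110)
    m=(z>.112)&(z<.145)&(C['z_map']>0)&(P[...,0]>.3)&(P[...,0]<.65)&(P[...,1]<.1)&(P[...,1]>-.25)
    save((np.dstack([m*255]*3)//2+C['frame']//2).astype(np.uint8)[140:300,225:370],nm+'m.png',5)
E
```

```text
[0.5923 0.2514] 61.4 70.8 191
0 1 [[148.8 208.3]]
0 -1 [[160.5 214.8]]
90 1 [[151.  217.5]]
90 -1 [[158.2 205.6]]
[0.5911 0.2508] 63.7 37.3 619
0 1 [[191.  296.9]]
0 -1 [[206.5 288.4]]
90 1 [[203.8 298.2]]
90 -1 [[194.  287.1]]
```

View pics/topm.png

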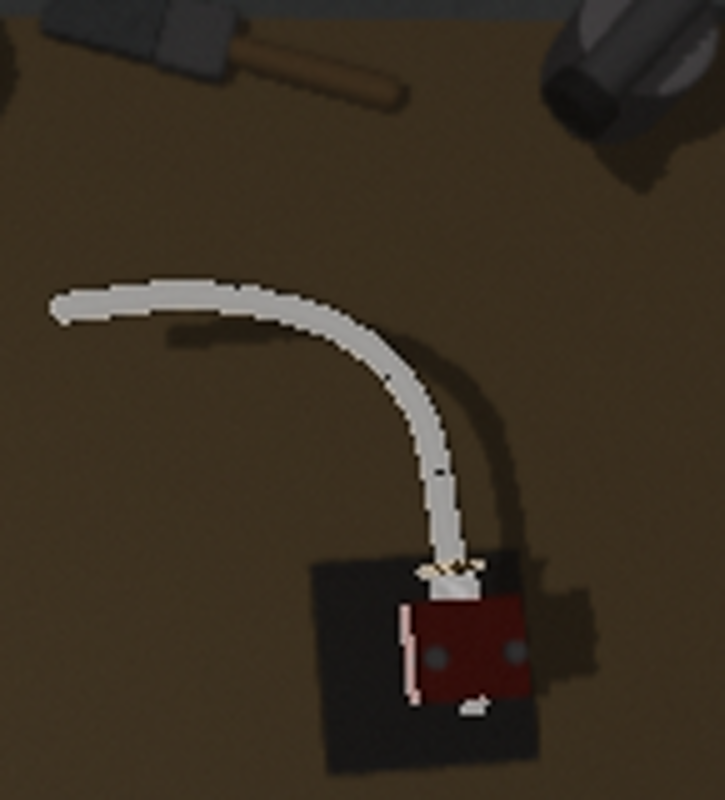

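View pics/sidem.png

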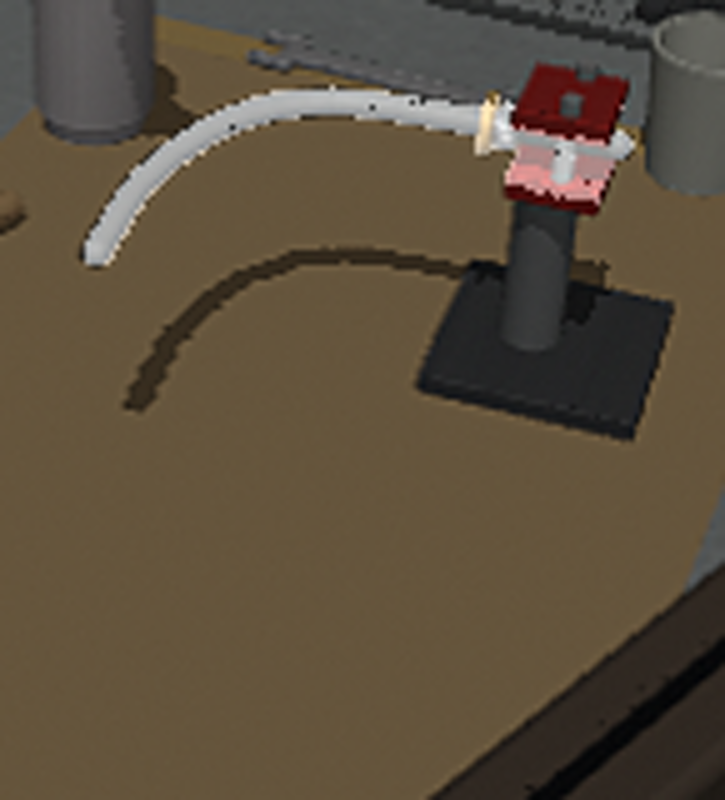

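```bash
cat > tube.py <<'E'
from fit import *
from scipy.interpolate import UnivariateSpline, splprep, splev
def tubepts(C):
    P=cloud(C); z=P[...,2]
    m=(z>.112)&(z<.145)&(C['z_map']>0)&(P[...,0]>.3)&(P[...,0]<.65)&(P[...,1]<.1)&(P[...,1]>-.25)
    f=C['frame'].astype(int); m&=(f.max(2)-f.min(2)<40)
    n,l,st,ce=cv2.connectedComponentsWithStats(m.astype(np.uint8))
    i=1+np.argmax(st[1:,4]); m=(l==i)
    m=cv2.morphologyEx(m.astype(np.uint8),cv2.MORPH_CLOSE,np.ones((3,3)))
    v,u=np.nonzero(m); return atz(C,np.stack([u,v],1),.13)[:,:2],m
def mid(w,cen=(.49,-.03),n=30):
    d=w-np.array(cen); a=np.degrees(np.arctan2(d[:,1],d[:,0])); r=np.hypot(*d.T)
    return a,r
E
python3 - <<'E'
from tube import *
for nm in('top','side'):
    C=pickle.load(open(nm+'0.pkl','rb'));w2,m=tubepts(C)
    # stand red clamp etc
    cen=np.array([.50,-.04])
    d=w2-cen; a=np.degrees(np.arctan2(d[:,1],d[:,0])); r=np.hypot(*d.T)
    print(nm,len(w2),'xmin',w2.min(0).round(4),w2.max(0).round(4))
    for lo in range(-110,60,8):
        k=(a>=lo)&(a<lo+8)
        if k.sum()<3: continue
        rr=np.median(r[k]); 
        p=w2[k].mean(0); print(lo+4,k.sum(),p.round(4),'w',np.ptp(r[k]).round(4))
    P=cloud(C); f=C['frame'].astype(int); red=(f[...,0]>f[...,1]+60)&(f[...,0]>f[...,2]+60)&(P[...,1]<-.05)&(P[...,1]>-.25)&(P[...,0]<.6)&(P[...,2]>.145)
    p=P[red]; print('clamp top',p.mean(0).round(4),cv2.minAreaRect((p[:,:2]*1000).astype(np.float32)))
    dk=(f.max(2)<90)&(P[...,2]>-.01)&(P[...,2]<.025)&(P[...,0]>.3)&(P[...,0]<.55)&(P[...,1]<-.08)&(P[...,1]>-.28)
    n,l,st,ce=cv2.connectedComponentsWithStats(dk.astype(np.uint8)); i=1+np.argmax(st[1:,4]); p=P[l==i]
    print('base',st[i],p[:,2].mean().round(4),cv2.minAreaRect((p[:,:2]*1000).astype(np.float32)))
E
```

```text
top 663 xmin [ 0.4847 -0.1554] [0.6145 0.0366]
-98 25 [ 0.4884 -0.1492] w 0.0145
-90 36 [ 0.4998 -0.1474] w 0.012
-82 40 [ 0.5146 -0.1457] w 0.0139
-74 39 [ 0.5296 -0.143 ] w 0.0147
-66 39 [ 0.5443 -0.1399] w 0.0146
-58 39 [ 0.5587 -0.134 ] w 0.0137
-50 38 [ 0.5721 -0.1253] w 0.0128
-42 37 [ 0.5829 -0.1141] w 0.0136
-34 38 [ 0.5913 -0.1015] w 0.0135
-26 39 [ 0.5977 -0.0875] w 0.015
-18 36 [ 0.6022 -0.0732] w 0.0138
-10 38 [ 0.6052 -0.0585] w 0.0142
-2 38 [ 0.6073 -0.0435] w 0.0144
6 37 [ 0.6085 -0.0283] w 0.0136
14 38 [ 0.6079 -0.0135] w 0.0138
22 43 [0.6057 0.0026] w 0.0163
30 46 [0.6032 0.0201] w 0.0191
38 17 [0.6006 0.0326] w 0.0126
clamp top [ 0.4428 -0.1541  0.1538] ((442.7752685546875, -154.317626953125), (42.41377258300781, 49.0278205871582), 4.3841447830200195)
base [ 287  230   58   65 1579] 0.0091 ((465.0621643066406, -172.32553100585938), (162.85653686523438, 149.74815368652344), 4.157866954803467)
side 501 xmin [ 0.4813 -0.1609] [0.6149 0.0406]
-98 23 [ 0.4877 -0.1458] w 0.0267
-90 35 [ 0.5001 -0.1467] w 0.0257
-82 33 [ 0.5149 -0.1447] w 0.0256
-74 35 [ 0.5299 -0.1426] w 0.0247
-66 31 [ 0.5438 -0.1387] w 0.0242
-58 32 [ 0.5579 -0.1329] w 0.0207
-50 34 [ 0.5716 -0.125 ] w 0.0253
-42 33 [ 0.5817 -0.1133] w 0.0233
-34 28 [ 0.5907 -0.101 ] w 0.0207
-26 28 [ 0.5964 -0.0871] w 0.0195
-18 24 [ 0.6011 -0.0729] w 0.0178
-10 26 [ 0.6037 -0.0585] w 0.0174
-2 22 [ 0.6065 -0.0438] w 0.0166
6 25 [ 0.6073 -0.029 ] w 0.0162
14 23 [ 0.606  -0.0133] w 0.0138
22 23 [0.6053 0.0019] w 0.0135
30 30 [0.6028 0.0195] w 0.0165
38 16 [0.5987 0.034 ] w 0.0128
clamp top [ 0.4401 -0.1463  0.1527] ((440.72344970703125, -152.3070831298828), (45.00822448730469, 53.49839782714844), 2.514129161834717)
base [ 309  192   51   36 1037] 0.0108 ((437.19775390625, -159.3700408935547), (111.44708251953125, 129.0554656982422), 4.322444438934326)
```

Emit:
jog_arm(commands="0.056 -0.028 0 0 0 -0.02; 0.095 -0.07 0 0 0 -0.05; 0.13 -0.12 0 0 0 -0.09; 0.17 -0.168 0 0 0 -0.12; 0.21 -0.215 0 0 0 -0.12; 0.25 -0.26 0 0 0 -0.12; 0.29 -0.31 0 0 0 -0.12; 0.325 -0.35 0 0 0 -0.12; 0.353 -0.38 -0.03 0 0 -0.12; 0.353 -0.38 -0.09 0 0 -0.12; 0.353 -0.38 -0.13 0 0 -0.12; 0.353 -0.38 -0.13 0 0 -0.12", gripper=65, grip_force=40)

```text
time: 1.9
eef_pos: [0.5889, 0.2503, 0.0968]
tcp_rot: [0.239, 0.971, -0.002, -0.004]
contact_force: [1.0, 0.1, 0.1]
opening: 0.646
```

Emit:
jog_arm(commands="0 0 0 0 0 0; 0 0 0 0 0 0")

```text
time: 2.15
eef_pos: [0.5937, 0.252, 0.1047]
tcp_rot: [0.238, 0.971, 0.001, 0.002]
contact_force: [0.3, -0.3, 0.2]
opening: 0.65
```

```bash
python3 - <<'E'
from tube import *
s=get_state(); print({k:np.round(v,4) for k,v in s.items()})
for n in('top','side'):
    c=cam(n); 
    if n=='side': save(c['frame'][200:360,120:320],n+'1.png',4)
    else: save(c['frame'][150:270,90:230],n+'1.png',5)
E
```

```text
{'time': np.float64(2.15), 'qpos': array([ 0.2444,  0.3447,  1.748 ,  0.    ,  1.0434, -0.8451]), 'dq': array([-0.0001, -0.0005,  0.0063, -0.0009, -0.001 , -0.0004]), 'joint_efforts': array([-5.29000e-02, -3.90783e+01, -2.57825e+01, -1.90000e-03,
        1.00000e-03,  0.00000e+00]), 'eef_pos': array([0.5937, 0.252 , 0.1047]), 'tcp_rot': array([0.2384, 0.9712, 0.0013, 0.0024]), 'contact_force': array([ 0.282 , -0.3198,  0.2135]), 'wrist_torque': array([ 0.001 , -0.0203,  0.013 ]), 'opening': np.float64(0.6496)}
```

View pics/side1.png

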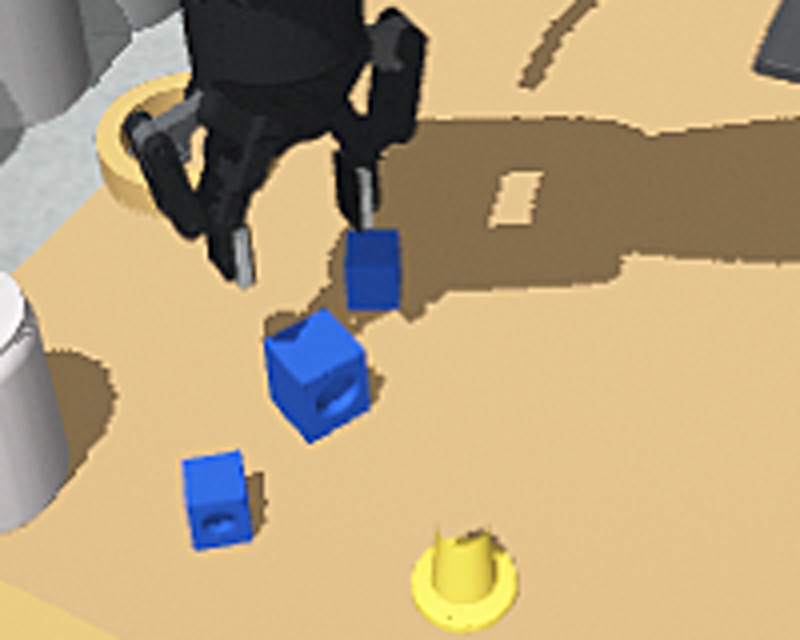

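The fingers sit above the sleeve, straddling it along the right axis. The bore is visible at about (205,297) in the side image. Going down.

Emit:
jog_arm(commands="0 0 -0.03 0 0 0; 0 0 -0.06 0 0 0; 0 0 -0.08 0 0 0; 0 0 -0.09 0 0 0; 0 0 -0.09 0 0 0; 0 0 -0.09 0 0 0")

```text
time: 3.0
eef_pos: [0.5929, 0.2516, 0.0126]
tcp_rot: [0.239, 0.971, 0.001, 0.001]
contact_force: [0.7, 0.3, -0.0]
opening: 0.648
```

```bash
python3 - <<'E'
from tube import *
s=get_state(); print({k:np.round(v,4) for k,v in s.items()})
for n in('top','side'):
    c=cam(n); 
    if n=='side': save(c['frame'][200:360,120:320],n+'2.png',4)
    else: save(c['frame'][150:270,90:230],n+'2.png',5)
E
```

```text
{'time': np.float64(3.0), 'qpos': array([ 0.244 ,  0.4707,  1.7736, -0.    ,  0.895 , -0.8451]), 'dq': array([-0.0006, -0.0063, -0.0014, -0.0005, -0.0017,  0.0003]), 'joint_efforts': array([ 1.11000e-02, -4.10675e+01, -2.30821e+01, -2.00000e-04,
        1.01000e-02,  0.00000e+00]), 'eef_pos': array([0.5929, 0.2516, 0.0126]), 'tcp_rot': array([2.385e-01, 9.711e-01, 5.000e-04, 1.000e-03]), 'contact_force': array([ 0.73  ,  0.25  , -0.0166]), 'wrist_torque': array([-0.0113, -0.0115, -0.0099]), 'opening': np.float64(0.648)}
```

View pics/side2.png

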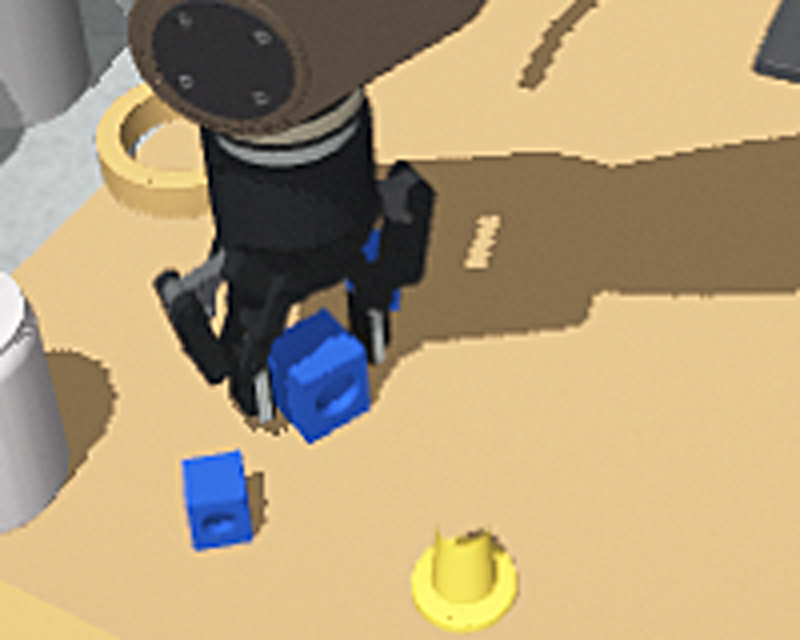

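View pics/top2.png

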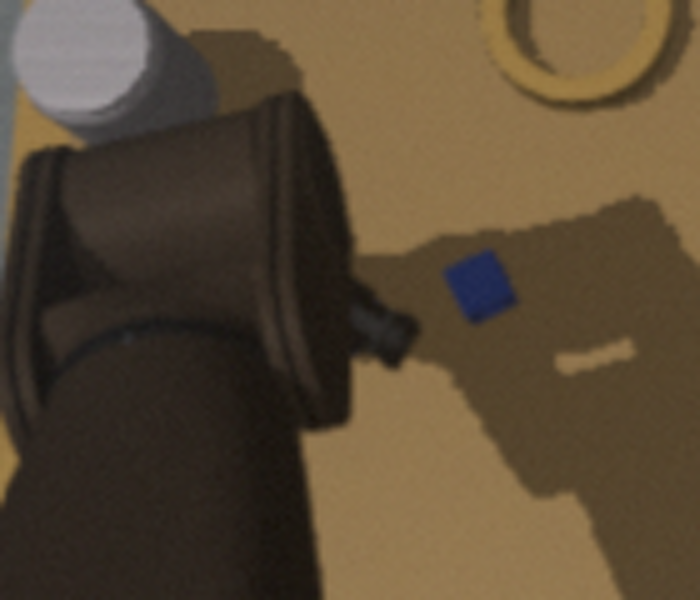

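Emit:
jog_arm(commands="0 0 -0.004 0 0 0; 0 0 -0.008 0 0 0; 0 0 -0.008 0 0 0; 0 0 -0.008 0 0 0")

```text
time: 3.6
eef_pos: [0.5918, 0.2513, 0.0032]
tcp_rot: [0.239, 0.971, -0.0, -0.0]
contact_force: [0.3, -0.6, -0.1]
opening: 0.648
```

Emit:
jog_arm(commands="0 0 0 0 0 0; 0 0 0 0 0 0; 0 0 0 0 0 0; 0 0 0 0 0 0; 0 0 0 0 0 0; 0 0 0 0 0 0", gripper=25, grip_force=40)

```text
time: 4.35
eef_pos: [0.5922, 0.2514, 0.0036]
tcp_rot: [0.239, 0.971, 0.0, 0.0]
contact_force: [0.1, 0.2, 2.3]
opening: 0.42
```

Emit:
jog_arm(commands="0 0 0.02 0 0 0; 0 0 0.05 0 0 0; 0 0 0.08 0 0 0; 0 0 0.106 0 0 -0.05; 0 -0.02 0.106 0 0 -0.18; 0 -0.045 0.106 0 0 -0.34; 0 -0.07 0.106 0 0 -0.5; 0 -0.095 0.106 0 0 -0.66; 0 -0.12 0.106 0 0 -0.8; 0 -0.14 0.106 0 0 -0.9; 0 -0.155 0.106 0 0 -0.93; 0 -0.163 0.106 0 0 -0.93; 0 -0.163 0.106 0 0 -0.93; 0 -0.163 0.106 0 0 -0.93; 0 -0.163 0.106 0 0 -0.93")

```text
time: 6.22
eef_pos: [0.5918, 0.0889, 0.1093]
tcp_rot: [0.648, 0.761, 0.0, -0.0]
contact_force: [0.7, 0.2, -1.2]
opening: 0.419
```

```bash
cat > look.py <<'E'
import sys
from tube import *
k=sys.argv[1]
s=get_state(); print({q:np.round(s[q],4) for q in('time','qpos','eef_pos','tcp_rot','contact_force','wrist_torque','opening')})
for n,(r0,r1,c0,c1) in(('side',(130,260,170,360)),('top',(150,290,170,350))):
    c=cam(n); save(c['frame'][r0:r1,c0:c1],n+k+'.png',4); pickle.dump(c,open(n+k+'.pkl','wb'))
E
python3 look.py 3
```

```text
{'time': np.float64(6.225), 'qpos': array([-2.0400e-02,  2.4840e-01,  1.8606e+00,  2.0000e-04,  1.0328e+00,
       -1.8050e-01]), 'eef_pos': array([0.5918, 0.0889, 0.1093]), 'tcp_rot': array([ 6.483e-01,  7.614e-01,  0.000e+00, -1.000e-04]), 'contact_force': array([ 0.6733,  0.2387, -1.1519]), 'wrist_torque': array([-0.0565,  0.0339, -0.0393]), 'opening': np.float64(0.4193)}
```

View pics/side3.png

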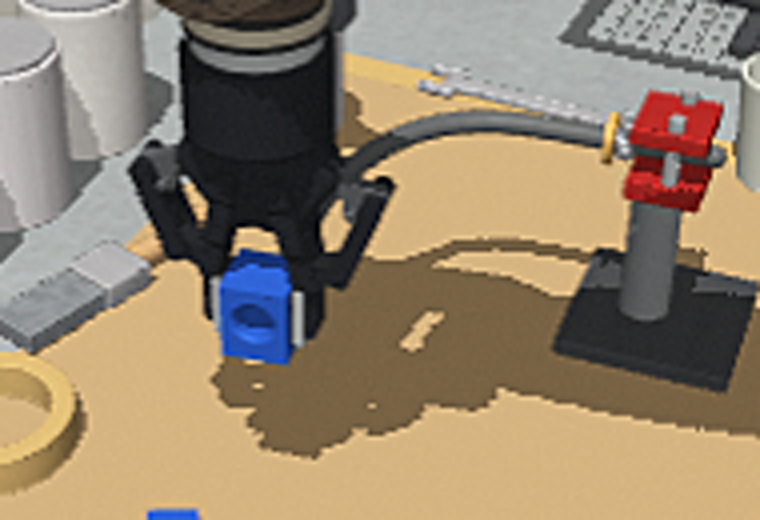

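View pics/top3.png

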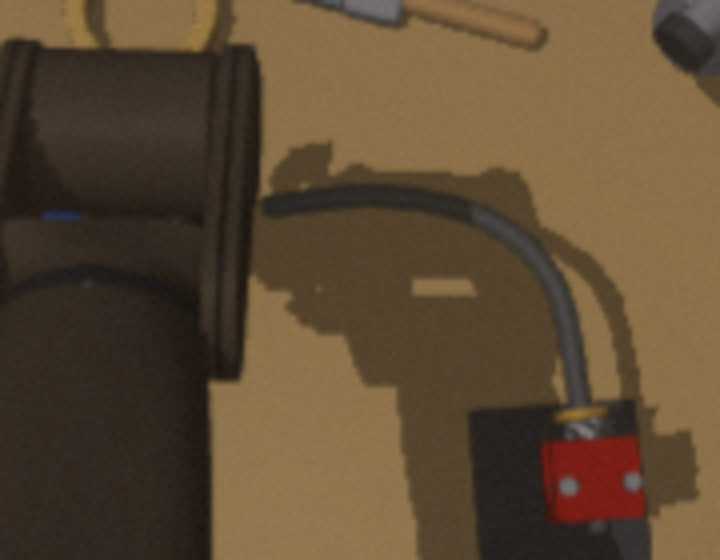

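```bash
cat > ov.py <<'E'
import sys
from tube import *
def overlay(C,cen,yaw,r0,r1,c0,c1,fn,S=10):
    im=cv2.resize(C['frame'][r0:r1,c0:c1],None,fx=S,fy=S,interpolation=cv2.INTER_CUBIC).copy()
    R=np.array([[np.cos(yaw),-np.sin(yaw),0],[np.sin(yaw),np.cos(yaw),0],[0,0,1]])
    def dr(X,col):
        q=proj(C,np.asarray(X)@R.T+cen); q=((q-[c0,r0]+.5)*S-.5)
        cv2.polylines(im,[np.round(q*8).astype(np.int32)],True,col,1,shift=3)
    t=np.linspace(0,2*np.pi,60)
    for sx,col in((.018,(255,255,0)),(-.018,(0,255,0))):
        dr(np.stack([t*0+sx,.0105*np.cos(t),.0105*np.sin(t)],1),col)
        dr([[sx,-.018,-.024],[sx,.018,-.024],[sx,.018,.02],[sx,-.018,.02]],col)
    save(im,fn)
E
python3 - <<'E'
from ov import *
C=pickle.load(open('side3.pkl','rb'))
overlay(C,np.array([.5918,.0889,.130]),np.radians(99.2),185,228,215,255,'ov3.png',14)
E
```

```text
(no output)
```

View pics/ov3.png

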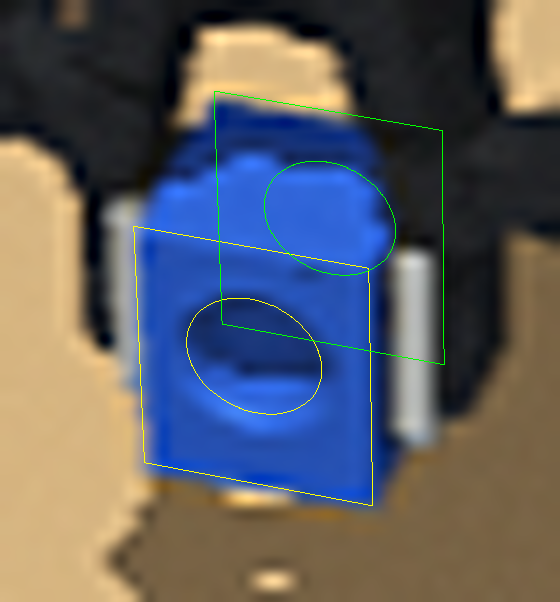

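```bash
cat >> tube.py <<'E'
def centerline(C,cen=(.50,-.04),w0=6):
    w2,m=tubepts(C); d=w2-np.array(cen); a=np.degrees(np.arctan2(d[:,1],d[:,0])); r=np.hypot(*d.T)
    out=[]
    for lo in np.arange(-104,37,w0):
        k=(a>=lo)&(a<lo+w0)
        if k.sum()>8: out.append(w2[k].mean(0))
    return np.array(out)
def spline(c,s=None):
    tck,u=splprep(c.T,s=len(c)*(.0004**2) if s is None else s,k=3); return tck
E
python3 - <<'E'
from tube import *
c=pickle.load(open('top0.pkl','rb'));s=pickle.load(open('side0.pkl','rb'))
ct=centerline(c); cs=centerline(s)
tck=spline(ct); u=np.linspace(-.08,1.05,400); X=np.array(splev(u,tck)).T
_,m=tubepts(s); v,uu=np.nonzero(m); pix=np.stack([uu,v],1).astype(float)
X3=np.c_[X,np.full(len(X),.13)]
q=proj(s,X3); 
# offset in perpendicular: for each q sample, mask pixels nearest
from scipy.spatial import cKDTree
T=cKDTree(q); d,i=T.query(pix); off=pix-q[i]
for lo in range(20,380,40):
    k=(i>=lo)&(i<lo+40); print(X[lo+20].round(3),off[k].mean(0).round(2),k.sum())
# stand frame
P=cloud(c); f=c['frame'].astype(int)
red=(f[...,0]>f[...,1]+60)&(f[...,0]>f[...,2]+60)&(P[...,1]<-.05)&(P[...,0]<.6)
v,uu=np.nonzero(red)
w2=atz(c,np.stack([uu,v],1),.154)[:,:2]; print('clamp',cv2.minAreaRect((w2*1000).astype(np.float32)), w2.min(0),w2.max(0))
br=(f[...,0]-f[...,2]>60)&(f[...,0]-f[...,1]<60)&(P[...,2]>.11)&(P[...,1]<-.1)&(P[...,1]>-.2)&(P[...,0]<.52)&(P[...,0]>.42)
print('brass',br.sum(),P[br].mean(0).round(4),P[br].min(0).round(4),P[br].max(0).round(4))
# tangent/arc table
tt=np.array(splev(u,tck,der=1)).T; ang=np.degrees(np.arctan2(tt[:,1],tt[:,0])); L=np.r_[0,np.cumsum(np.hypot(*np.diff(X,axis=0).T))]
for k in range(0,400,16): print(L[k].round(4),X[k].round(4),ang[k].round(1))
E
```

```text
[ 0.499 -0.148] [-0.05  0.25] 65
[ 0.527 -0.144] [-0.04  0.35] 68
[ 0.555 -0.136] [0.01 0.24] 57
[ 0.578 -0.119] [0.04 0.16] 61
[ 0.594 -0.096] [0.12 0.23] 55
[ 0.604 -0.068] [0.23 0.34] 49
[ 0.608 -0.04 ] [0.27 0.28] 46
[ 0.607 -0.011] [0.28 0.21] 42
[0.604 0.017] [0.21 0.11] 42
clamp ((442.5684814453125, -151.71145629882812), (42.29957580566406, 53.156639099121094), 4.139226913452148) [ 0.42104167 -0.1791208 ] [ 0.46320934 -0.12518211]
brass 35 [ 0.4599 -0.1491  0.1451] [ 0.4205 -0.1792  0.116 ] [ 0.482  -0.1287  0.1568]
0.0 [ 0.4729 -0.1516] 14.3
0.0098 [ 0.4825 -0.1497] 9.2
0.0205 [ 0.4931 -0.1483] 6.6
0.0317 [ 0.5043 -0.147 ] 6.1
0.0434 [ 0.5158 -0.1457] 7.2
0.0551 [ 0.5274 -0.144 ] 10.0
0.0669 [ 0.5389 -0.1415] 14.6
0.0784 [ 0.5499 -0.138 ] 21.1
0.0898 [ 0.5602 -0.1332] 29.6
0.1011 [ 0.5696 -0.1268] 38.3
0.1125 [ 0.578  -0.1192] 46.2
0.124 [ 0.5854 -0.1104] 53.6
0.1355 [ 0.5916 -0.1008] 60.5
0.1471 [ 0.5968 -0.0904] 67.0
0.1587 [ 0.6007 -0.0795] 72.7
0.1703 [ 0.6037 -0.0683] 77.4
0.1819 [ 0.6058 -0.0569] 81.2
0.1934 [ 0.6073 -0.0454] 84.7
0.2049 [ 0.608  -0.0339] 88.1
0.2164 [ 0.608  -0.0225] 91.4
0.2278 [ 0.6074 -0.0111] 94.4
0.2393 [6.063e-01 4.000e-04] 97.0
0.2508 [0.6046 0.0118] 99.3
0.2624 [0.6026 0.0231] 101.1
0.274 [0.6002 0.0345] 102.6
```

Emit:
jog_arm(commands="0.0015 -0.01 0.001 0 0 0; 0.003 -0.02 0.001 0 0 0; 0.004 -0.027 0.001 0 0 0; 0.0045 -0.03 0.001 0 0 0; 0.0045 -0.03 0.001 0 0 0; 0.0045 -0.03 0.001 0 0 0")

```text
time: 7.08
eef_pos: [0.5963, 0.0584, 0.1103]
tcp_rot: [0.649, 0.761, 0.0, -0.0]
contact_force: [0.2, 0.7, -0.3]
opening: 0.417
```

```bash
python3 look.py 4;  python3 - <<'E'
from ov import *
C=pickle.load(open('side4.pkl','rb')); s=get_state(); p=s['eef_pos']; q=s['tcp_rot']
overlay(C,np.array([p[0],p[1],p[2]+.0205]),2*np.arctan2(q[1],q[0]),165,220,215,275,'ov4.png',10)
E
```

```text
{'time': np.float64(7.075), 'qpos': array([-7.1600e-02,  2.4850e-01,  1.8583e+00,  1.0000e-04,  1.0349e+00,
       -2.3070e-01]), 'eef_pos': array([0.5963, 0.0584, 0.1103]), 'tcp_rot': array([ 6.487e-01,  7.610e-01,  0.000e+00, -1.000e-04]), 'contact_force': array([ 0.203 ,  0.6735, -0.2831]), 'wrist_torque': array([ 0.0007, -0.0156,  0.0193]), 'opening': np.float64(0.4173)}
```

View pics/ov4.png

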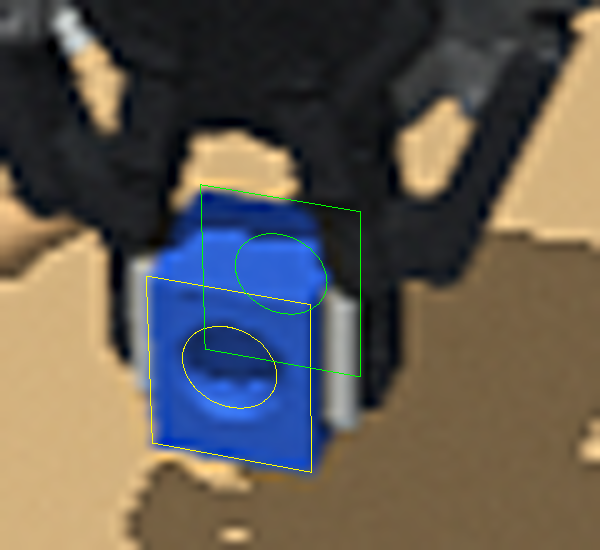

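View pics/top4.png

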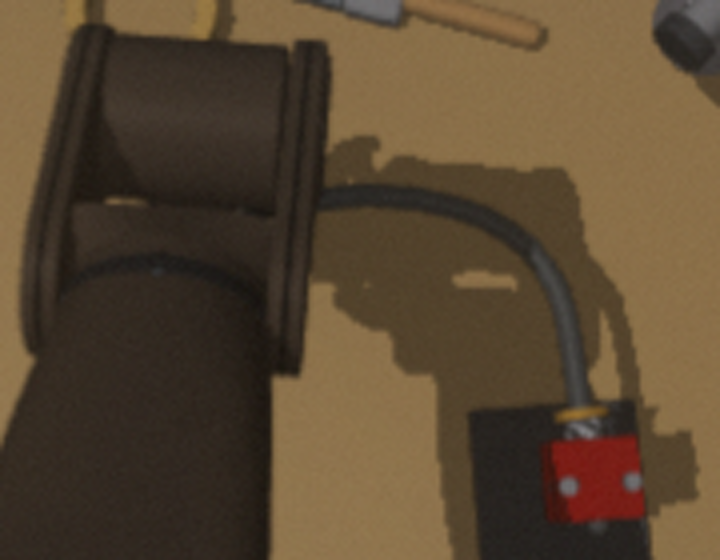

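Emit:
jog_arm(commands="0.0004 -0.0025 0 0 0 0; 0.0008 -0.005 0 0 0 0; 0.001 -0.0065 0 0 0 0; 0.0013 -0.008 0 0 0 0; 0.0013 -0.008 0 0 0 0")

```text
time: 7.8
eef_pos: [0.5977, 0.0502, 0.1103]
tcp_rot: [0.649, 0.761, 0.0, -0.0]
contact_force: [-0.8, -0.6, -1.0]
opening: 0.418
```

Emit:
jog_arm(commands="0.0002 -0.0015 0 0 0 0; 0.0005 -0.003 0 0 0 0; 0.0007 -0.0045 0 0 0 0; 0.001 -0.006 0 0 0 0; 0.001 -0.006 0 0 0 0")

```text
time: 8.43
eef_pos: [0.5987, 0.0442, 0.1103]
tcp_rot: [0.649, 0.761, 0.0, 0.0]
contact_force: [-0.1, -0.1, -1.0]
opening: 0.42
```

```bash
cat > fs.py <<'E'
from plant import get_state
import numpy as np
s=get_state();q=s['tcp_rot']
print({k:np.round(s[k],4) for k in('time','eef_pos','tcp_rot','contact_force','wrist_torque','opening')},'bore',np.degrees(2*np.arctan2(q[1],q[0])).round(2))
E
python3 fs.py
```

```text
{'time': np.float64(8.425), 'eef_pos': array([0.5987, 0.0442, 0.1103]), 'tcp_rot': array([0.6488, 0.761 , 0.    , 0.    ]), 'contact_force': array([-0.1492, -0.0699, -0.9683]), 'wrist_torque': array([ 0.057 ,  0.0197, -0.0033]), 'opening': np.float64(0.4203)} bore 99.1
```

```bash
cat > path.py <<'E'
from tube import *
c=pickle.load(open('top0.pkl','rb'))
ct=centerline(c,w0=5)
# extend with straight ends for stability
de=np.array([np.cos(np.radians(99)),np.sin(np.radians(99))]); 
tck=spline(ct,s=len(ct)*.0005**2); u=np.linspace(0,1,2000); X=np.array(splev(u,tck)).T
e=np.polyfit(X[-300:,1],X[-300:,0],1); dt=np.array([e[0],1]);dt/=np.hypot(*dt)
b=np.polyfit(X[:250,0],X[:250,1],1); db=np.array([1,b[0]]);db/=np.hypot(*db)
print('end angle',np.degrees(np.arctan2(dt[1],dt[0])).round(2),'root angle',np.degrees(np.arctan2(db[1],db[0])).round(2))
X=np.vstack([X[0]-db*np.arange(.03,0,-.0005)[:,None],X,X[-1]+dt*np.arange(.0005,.06,.0005)[:,None]])
L=np.r_[0,np.cumsum(np.hypot(*np.diff(X,axis=0).T))]
def at(l): return np.array([np.interp(l,L,X[:,0]),np.interp(l,L,X[:,1])])
def pose(l,h=.018):
    a,m,z=at(l-h),at(l),at(l+h); t=z-a; ang=np.arctan2(t[1],t[0])
    cen=(a+z)/4+m/2   # halfway between chord mid and curve point
    return cen,np.degrees(ang)
E
python3 - <<'E'
from path import *
ls=np.arange(L[-1]-.02,.02,-.0005)
l0=min(ls,key=lambda l:abs(pose(l)[0][1]-.0442))
for k,l in enumerate(np.arange(l0,.03,-.004)):
    p,a=pose(l); print(k,round(l,3),p.round(4),a.round(1), 'rel',(p-[.5987,.0442]).round(4),np.radians(a-99.1).round(3))
E
```

```text
end angle 97.9 root angle 6.46
0 0.298 [0.5997 0.0442] 97.9 rel [ 0.001 -0.   ] -0.02
1 0.294 [0.6003 0.0402] 98.2 rel [ 0.0016 -0.004 ] -0.016
2 0.29 [0.6009 0.0363] 98.4 rel [ 0.0022 -0.0079] -0.012
3 0.286 [0.6015 0.0323] 98.6 rel [ 0.0028 -0.0119] -0.009
4 0.282 [0.6021 0.0284] 98.6 rel [ 0.0034 -0.0158] -0.008
5 0.278 [0.6027 0.0244] 98.6 rel [ 0.004  -0.0198] -0.008
6 0.274 [0.6033 0.0204] 98.6 rel [ 0.0046 -0.0238] -0.009
7 0.27 [0.6039 0.0165] 98.4 rel [ 0.0052 -0.0277] -0.012
8 0.266 [0.6044 0.0125] 98.2 rel [ 0.0057 -0.0317] -0.016
9 0.262 [0.6049 0.0086] 97.8 rel [ 0.0062 -0.0356] -0.022
10 0.258 [0.6054 0.0046] 97.1 rel [ 0.0067 -0.0396] -0.034
11 0.254 [6.059e-01 6.000e-04] 96.4 rel [ 0.0072 -0.0436] -0.047
12 0.25 [ 0.6063 -0.0033] 95.7 rel [ 0.0076 -0.0475] -0.06
13 0.246 [ 0.6067 -0.0073] 94.9 rel [ 0.008  -0.0515] -0.073
14 0.242 [ 0.607  -0.0113] 94.1 rel [ 0.0083 -0.0555] -0.088
15 0.238 [ 0.6072 -0.0153] 93.2 rel [ 0.0085 -0.0595] -0.103
16 0.234 [ 0.6074 -0.0193] 92.3 rel [ 0.0087 -0.0635] -0.118
17 0.23 [ 0.6076 -0.0233] 91.4 rel [ 0.0089 -0.0675] -0.135
18 0.22
[... 2251 characters left out ...]
 -0.1418] 13.4 rel [-0.063 -0.186] -1.497
56 0.074 [ 0.5318 -0.1427] 11.6 rel [-0.0669 -0.1869] -1.527
57 0.07 [ 0.5279 -0.1435] 10.1 rel [-0.0708 -0.1877] -1.553
58 0.066 [ 0.5239 -0.1442] 9.0 rel [-0.0748 -0.1884] -1.573
59 0.062 [ 0.52   -0.1448] 8.0 rel [-0.0787 -0.189 ] -1.59
60 0.058 [ 0.516  -0.1454] 7.4 rel [-0.0827 -0.1896] -1.601
61 0.054 [ 0.5121 -0.1459] 7.0 rel [-0.0866 -0.1901] -1.608
62 0.05 [ 0.5081 -0.1464] 6.8 rel [-0.0906 -0.1906] -1.611
63 0.046 [ 0.5041 -0.1469] 6.8 rel [-0.0946 -0.1911] -1.612
64 0.042 [ 0.5002 -0.1473] 6.7 rel [-0.0985 -0.1915] -1.613
65 0.038 [ 0.4962 -0.1478] 6.7 rel [-0.1025 -0.192 ] -1.613
66 0.034 [ 0.4922 -0.1483] 6.7 rel [-0.1065 -0.1925] -1.613
```

Emit:
jog_arm(commands="0.0015 -0.004 0 0 0 -0.005; 0.002 -0.008 0 0 0 -0.01; 0.0027 -0.012 0 0 0 -0.01; 0.0033 -0.016 0 0 0 -0.01; 0.004 -0.02 0 0 0 -0.01; 0.0045 -0.024 0 0 0 -0.01; 0.0051 -0.028 0 0 0 -0.012; 0.0051 -0.028 0 0 0 -0.012; 0.0051 -0.028 0 0 0 -0.012")

```text
time: 9.55
eef_pos: [0.6038, 0.0163, 0.1103]
tcp_rot: [0.653, 0.757, 0.0, -0.0]
contact_force: [0.0, -0.3, -0.9]
opening: 0.422
```

```bash
python3 fs.py; python3 look.py 5
```

```text
{'time': np.float64(9.55), 'eef_pos': array([0.6038, 0.0163, 0.1103]), 'tcp_rot': array([ 0.6533,  0.7571,  0.    , -0.    ]), 'contact_force': array([ 0.0491, -0.2912, -0.9212]), 'wrist_torque': array([ 0.019 , -0.0338,  0.016 ]), 'opening': np.float64(0.4224)} bore 98.42
{'time': np.float64(9.55), 'qpos': array([-1.4080e-01,  2.5820e-01,  1.8464e+00,  1.0000e-04,  1.0371e+00,
       -2.8780e-01]), 'eef_pos': array([0.6038, 0.0163, 0.1103]), 'tcp_rot': array([ 0.6533,  0.7571,  0.    , -0.    ]), 'contact_force': array([ 0.0491, -0.2912, -0.9212]), 'wrist_torque': array([ 0.019 , -0.0338,  0.016 ]), 'opening': np.float64(0.4224)}
```

View pics/side5.png

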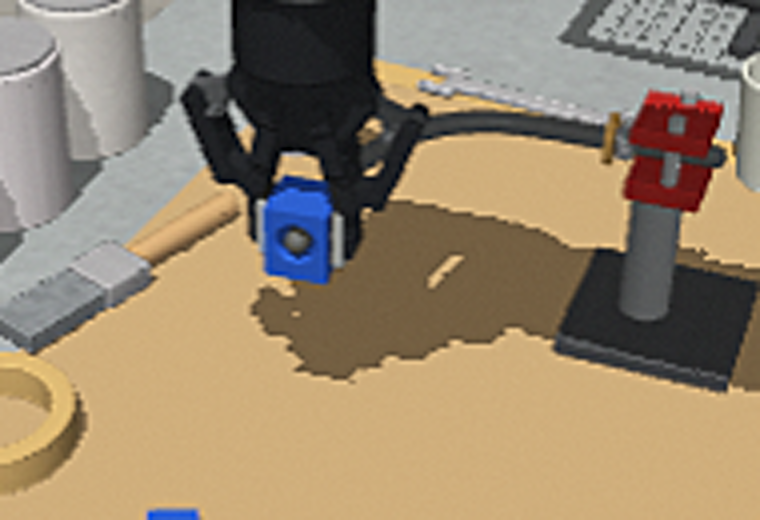

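The side view shows the rounded tube end centred inside the bore at about (244,190), with no contact force. Continuing round the bend.

Emit:
jog_arm(commands="0.0006 -0.004 0 0 0 -0.004; 0.0011 -0.008 0 0 0 -0.01; 0.0016 -0.012 0 0 0 -0.022; 0.0021 -0.016 0 0 0 -0.035; 0.0025 -0.02 0 0 0 -0.047; 0.0029 -0.024 0 0 0 -0.061; 0.0032 -0.028 0 0 0 -0.075; 0.0034 -0.032 0 0 0 -0.09; 0.0036 -0.036 0 0 0 -0.106; 0.0036 -0.036 0 0 0 -0.106")

```text
time: 10.9
eef_pos: [0.6074, -0.02, 0.1104]
tcp_rot: [0.693, 0.721, 0.0, 0.0]
contact_force: [1.0, -0.4, -1.0]
opening: 0.422
```

```bash
python3 fs.py
```

```text
{'time': np.float64(10.9), 'eef_pos': array([ 0.6074, -0.02  ,  0.1104]), 'tcp_rot': array([0.6927, 0.7212, 0.    , 0.    ]), 'contact_force': array([ 1.0378, -0.3785, -0.9607]), 'wrist_torque': array([-0.0092, -0.0383,  0.0392]), 'opening': np.float64(0.4221)} bore 92.31
```

Emit:
jog_arm(commands="0.0002 -0.004 0 0 0 -0.017; 0.0002 -0.008 0 0 0 -0.034; 0.0002 -0.012 0 0 0 -0.053; 0.0001 -0.016 0 0 0 -0.072; -0.0001 -0.02 0 0 0 -0.092; -0.0003 -0.024 0 0 0 -0.113; -0.0007 -0.028 0 0 0 -0.135; -0.0011 -0.032 0 0 0 -0.158; -0.0016 -0.0358 0 0 0 -0.182; -0.0016 -0.0358 0 0 0 -0.182")

```text
time: 12.15
eef_pos: [0.6058, -0.0558, 0.1103]
tcp_rot: [0.755, 0.655, 0.0, -0.0]
contact_force: [0.2, 0.2, 0.2]
opening: 0.415
```

```bash
python3 fs.py;python3 look.py 6
```

```text
{'time': np.float64(12.15), 'eef_pos': array([ 0.6058, -0.0558,  0.1103]), 'tcp_rot': array([ 0.7554,  0.6553,  0.    , -0.    ]), 'contact_force': array([0.2165, 0.2205, 0.2097]), 'wrist_torque': array([ 0.0375, -0.018 ,  0.0183]), 'opening': np.float64(0.4153)} bore 81.88
{'time': np.float64(12.15), 'qpos': array([-0.2585,  0.2669,  1.8355,  0.    ,  1.0392, -0.1168]), 'eef_pos': array([ 0.6058, -0.0558,  0.1103]), 'tcp_rot': array([ 0.7554,  0.6553,  0.    , -0.    ]), 'contact_force': array([0.2165, 0.2205, 0.2097]), 'wrist_torque': array([ 0.0375, -0.018 ,  0.0183]), 'opening': np.float64(0.4153)}
```

View pics/side6.png

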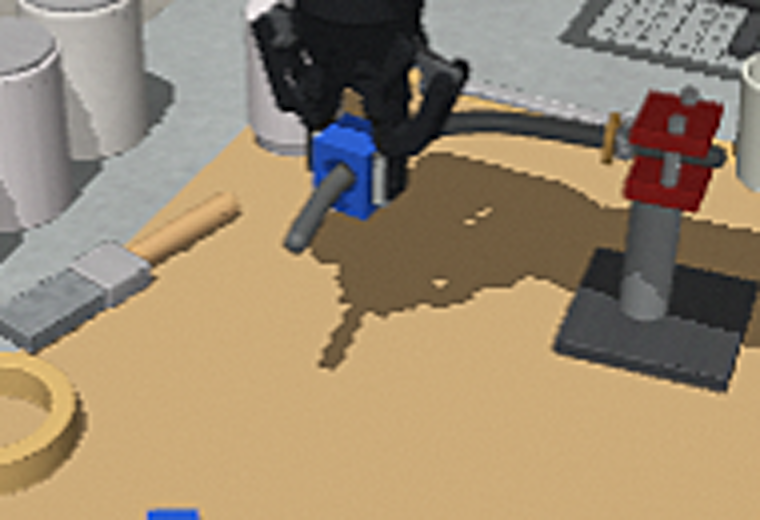

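Emit:
jog_arm(commands="-0.0006 -0.004 0 0 0 -0.024; -0.0013 -0.008 0 0 0 -0.051; -0.0022 -0.012 0 0 0 -0.08; -0.0031 -0.0157 0 0 0 -0.108; -0.0041 -0.0195 0 0 0 -0.138; -0.0041 -0.0195 0 0 0 -0.138")

```text
time: 13.0
eef_pos: [0.6016, -0.0753, 0.1103]
tcp_rot: [0.799, 0.602, 0.0, 0.0]
contact_force: [-0.5, 0.0, -0.8]
opening: 0.413
```

```bash
python3 fs.py
```

```text
{'time': np.float64(13.0), 'eef_pos': array([ 0.6016, -0.0753,  0.1103]), 'tcp_rot': array([0.7988, 0.6016, 0.    , 0.    ]), 'contact_force': array([-0.5106,  0.0145, -0.8478]), 'wrist_torque': array([-0.0126,  0.0326,  0.0367]), 'opening': np.float64(0.4128)} bore 73.96
```

Emit:
jog_arm(commands="-0.0012 -0.0038 0 0 0 -0.031; -0.0025 -0.0076 0 0 0 -0.065; -0.0039 -0.0113 0 0 0 -0.098; -0.0054 -0.0149 0 0 0 -0.133; -0.0071 -0.0186 0 0 0 -0.169; -0.0089 -0.0221 0 0 0 -0.206; -0.0108 -0.0256 0 0 0 -0.244; -0.0108 -0.0256 0 0 0 -0.244")

```text
time: 14.0
eef_pos: [0.5908, -0.1009, 0.1103]
tcp_rot: [0.866, 0.5, 0.0, -0.0]
contact_force: [0.0, -0.8, -0.2]
opening: 0.419
```

```bash
python3 fs.py;python3 look.py 7
```

```text
{'time': np.float64(14.0), 'eef_pos': array([ 0.5908, -0.1009,  0.1103]), 'tcp_rot': array([ 0.8661,  0.4999,  0.    , -0.    ]), 'contact_force': array([ 0.0377, -0.8034, -0.2041]), 'wrist_torque': array([ 0.0037, -0.0192, -0.0613]), 'opening': np.float64(0.4186)} bore 59.98
{'time': np.float64(14.0), 'qpos': array([-0.3383,  0.2487,  1.858 ,  0.    ,  1.0349,  0.1856]), 'eef_pos': array([ 0.5908, -0.1009,  0.1103]), 'tcp_rot': array([ 0.8661,  0.4999,  0.    , -0.    ]), 'contact_force': array([ 0.0377, -0.8034, -0.2041]), 'wrist_torque': array([ 0.0037, -0.0192, -0.0613]), 'opening': np.float64(0.4186)}
```

View pics/side7.png

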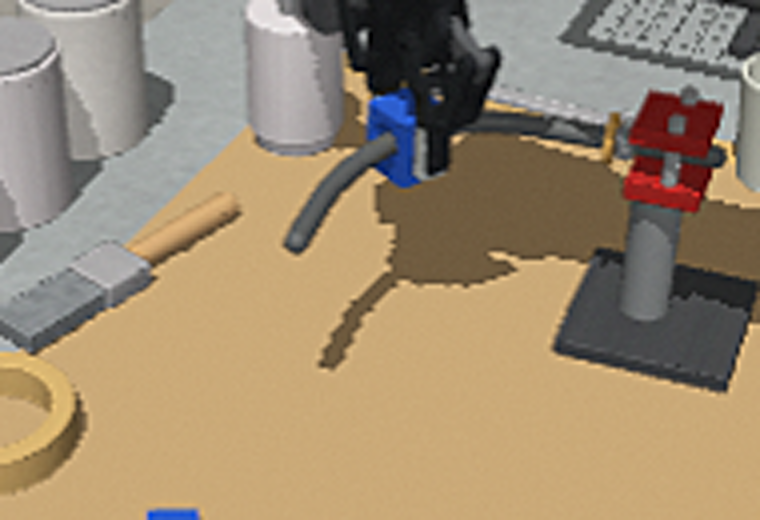

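Emit:
jog_arm(commands="-0.0021 -0.0034 0 0 0 -0.038; -0.0043 -0.0067 0 0 0 -0.079; -0.0066 -0.0099 0 0 0 -0.119; -0.009 -0.013 0 0 0 -0.162; -0.0116 -0.016 0 0 0 -0.205; -0.0143 -0.0188 0 0 0 -0.25; -0.0143 -0.0188 0 0 0 -0.25")

```text
time: 14.98
eef_pos: [0.5764, -0.1196, 0.1103]
tcp_rot: [0.922, 0.388, -0.0, -0.0]
contact_force: [-0.0, -0.2, -0.4]
opening: 0.418
```

```bash
python3 fs.py
```

```text
{'time': np.float64(14.975), 'eef_pos': array([ 0.5764, -0.1196,  0.1103]), 'tcp_rot': array([ 0.9217,  0.388 , -0.    , -0.    ]), 'contact_force': array([-0.0243, -0.2022, -0.3732]), 'wrist_torque': array([0.0012, 0.025 , 0.0226]), 'opening': np.float64(0.4181)} bore 45.66
```

Emit:
jog_arm(commands="-0.0028 -0.0026 0 0 0 -0.046; -0.0058 -0.0052 0 0 0 -0.094; -0.0089 -0.0076 0 0 0 -0.143; -0.0121 -0.0099 0 0 0 -0.194; -0.0154 -0.012 0 0 0 -0.246; -0.0188 -0.0139 0 0 0 -0.297; -0.0223 -0.0157 0 0 0 -0.348; -0.0223 -0.0157 0 0 0 -0.348")

```text
time: 15.98
eef_pos: [0.5542, -0.1351, 0.1104]
tcp_rot: [0.975, 0.223, 0.0, 0.0]
contact_force: [0.5, 0.0, -0.9]
opening: 0.415
```

```bash
python3 fs.py; python3 look.py 8
```

```text
{'time': np.float64(15.975), 'eef_pos': array([ 0.5542, -0.1351,  0.1104]), 'tcp_rot': array([0.9748, 0.2232, 0.    , 0.    ]), 'contact_force': array([ 0.4817,  0.0041, -0.8611]), 'wrist_torque': array([-0.0273,  0.0207, -0.0239]), 'opening': np.float64(0.4149)} bore 25.8
{'time': np.float64(15.975), 'qpos': array([-4.1700e-01,  1.8950e-01,  1.9291e+00,  1.0000e-04,  1.0230e+00,
        7.0360e-01]), 'eef_pos': array([ 0.5542, -0.1351,  0.1104]), 'tcp_rot': array([0.9748, 0.2232, 0.    , 0.    ]), 'contact_force': array([ 0.4817,  0.0041, -0.8611]), 'wrist_torque': array([-0.0273,  0.0207, -0.0239]), 'opening': np.float64(0.4149)}
```

View pics/side8.png

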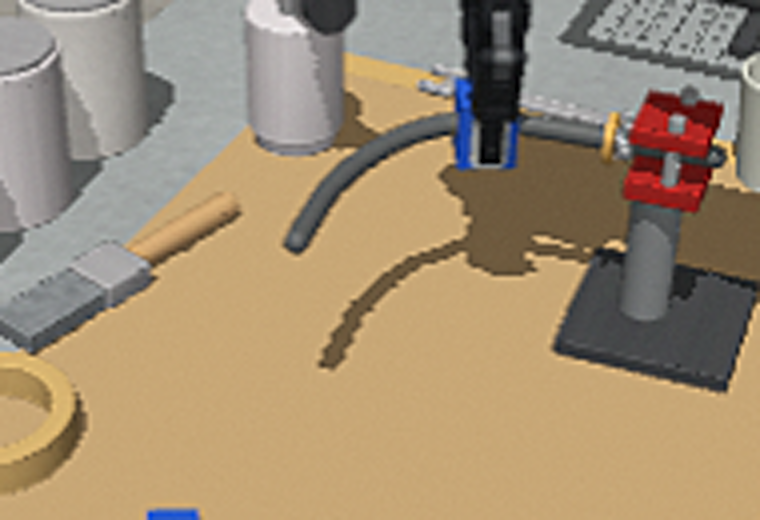

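View pics/top8.png

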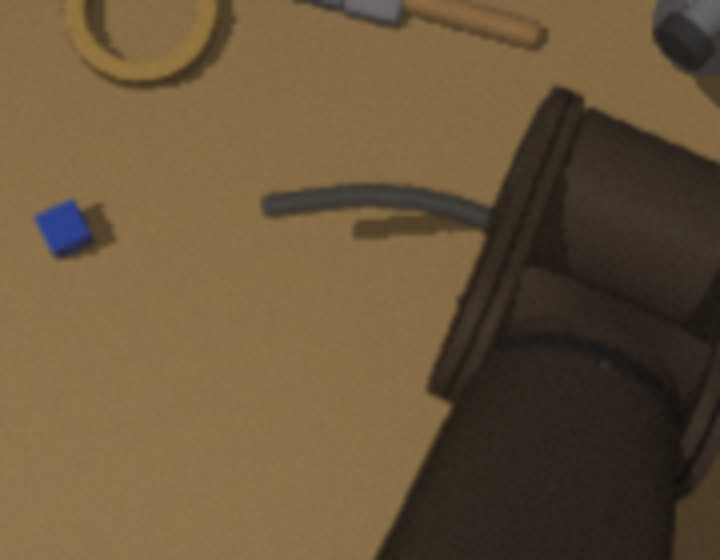

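Emit:
jog_arm(commands="-0.0036 -0.0017 0 0 0 -0.049; -0.0073 -0.0031 0 0 0 -0.096; -0.011 -0.0044 0 0 0 -0.14; -0.0148 -0.0056 0 0 0 -0.18; -0.0186 -0.0066 0 0 0 -0.215; -0.0225 -0.0075 0 0 0 -0.246; -0.0264 -0.0083 0 0 0 -0.272; -0.0304 -0.009 0 0 0 -0.292; -0.0304 -0.009 0 0 0 -0.292; -0.0304 -0.009 0 0 0 -0.292")

```text
time: 17.32
eef_pos: [0.5239, -0.1441, 0.1104]
tcp_rot: [0.997, 0.079, 0.0, 0.0]
contact_force: [-0.3, 0.2, -0.8]
opening: 0.419
```

```bash
python3 fs.py; python3 look.py 9;  python3 - <<'E'
from h import *
import pickle
c=pickle.load(open('side9.pkl','rb')); save(c['frame'][140:185,285:350],'s9z.png',12)
E
```

```text
{'time': np.float64(17.325), 'eef_pos': array([ 0.5239, -0.1441,  0.1104]), 'tcp_rot': array([9.969e-01, 7.880e-02, 1.000e-04, 0.000e+00]), 'contact_force': array([-0.2994,  0.2361, -0.809 ]), 'wrist_torque': array([ 0.0125, -0.0269,  0.0076]), 'opening': np.float64(0.4194)} bore 9.04
{'time': np.float64(17.325), 'qpos': array([-4.5520e-01,  1.3260e-01,  1.9944e+00,  1.0000e-04,  1.0145e+00,
        9.5770e-01]), 'eef_pos': array([ 0.5239, -0.1441,  0.1104]), 'tcp_rot': array([9.969e-01, 7.880e-02, 1.000e-04, 0.000e+00]), 'contact_force': array([-0.2994,  0.2361, -0.809 ]), 'wrist_torque': array([ 0.0125, -0.0269,  0.0076]), 'opening': np.float64(0.4194)}
```

View pics/s9z.png

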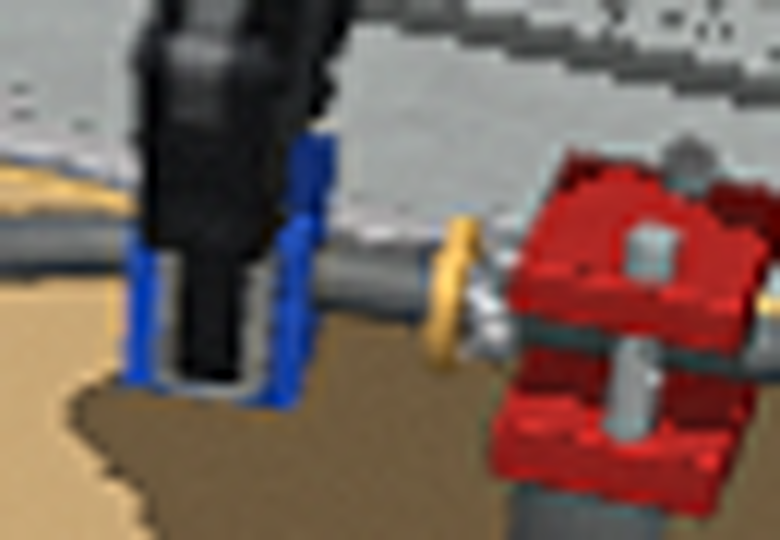

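Emit:
jog_arm(commands="-0.004 -0.0006 0 0 0 -0.016; -0.008 -0.0012 0 0 0 -0.028; -0.012 -0.0017 0 0 0 -0.036; -0.016 -0.0022 0 0 0 -0.039; -0.019 -0.0026 0 0 0 -0.04; -0.021 -0.0028 0 0 0 -0.04; -0.021 -0.0028 0 0 0 -0.04; -0.021 -0.0028 0 0 0 -0.04")

```text
time: 18.42
eef_pos: [0.503, -0.1469, 0.1104]
tcp_rot: [0.998, 0.059, 0.0, 0.0]
contact_force: [-0.8, 0.0, -1.3]
opening: 0.419
```

```bash
python3 fs.py; python3 look.py 10;  python3 - <<'E'
from h import *
import pickle
c=pickle.load(open('side10.pkl','rb')); save(c['frame'][140:185,285:350],'s10z.png',12)
E
```

```text
{'time': np.float64(18.425), 'eef_pos': array([ 0.503 , -0.1469,  0.1104]), 'tcp_rot': array([9.983e-01, 5.890e-02, 1.000e-04, 0.000e+00]), 'contact_force': array([-0.7787,  0.0239, -1.2673]), 'wrist_torque': array([-0.0223, -0.0033, -0.0008]), 'opening': np.float64(0.4185)} bore 6.75
{'time': np.float64(18.425), 'qpos': array([-4.7800e-01,  9.0900e-02,  2.0404e+00,  1.0000e-04,  1.0101e+00,
        9.7500e-01]), 'eef_pos': array([ 0.503 , -0.1469,  0.1104]), 'tcp_rot': array([9.983e-01, 5.890e-02, 1.000e-04, 0.000e+00]), 'contact_force': array([-0.7787,  0.0239, -1.2673]), 'wrist_torque': array([-0.0223, -0.0033, -0.0008]), 'opening': np.float64(0.4185)}
```

View pics/s10z.png

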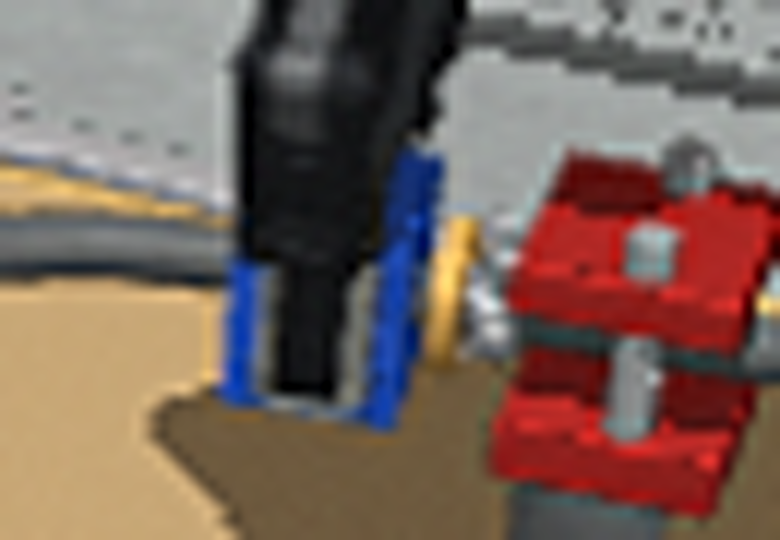

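Emit:
jog_arm(commands="-0.001 -0.0001 0 0 0 0; -0.002 -0.0002 0 0 0 0; -0.003 -0.0003 0 0 0 0; -0.004 -0.0005 0 0 0 0; -0.004 -0.0005 0 0 0 0")

```text
time: 19.15
eef_pos: [0.4988, -0.1474, 0.1103]
tcp_rot: [0.998, 0.059, -0.0, 0.0]
contact_force: [-0.7, -1.0, -1.4]
opening: 0.42
```

```bash
cat > fav.py <<'E'
from h import *
F=[];p=[]
for i in range(3):
    s=get_state();F.append(s['contact_force']);p.append(s['eef_pos']); cam('side')
s=get_state();F.append(s['contact_force'])
print(s['time'],np.mean(F,0).round(2),np.round(F,1).tolist(),np.mean(p,0).round(4))
E
python3 fav.py
```

```text
19.3 [-0.26  0.05 -0.84] [[-0.7, -1.0, -1.4], [0.2, 0.7, -0.0], [-0.1, 0.3, -0.6], [-0.4, 0.1, -1.3]] [ 0.4988 -0.1474  0.1103]
```

Still no contact. I'll keep creeping forward, 2 mm at a time.

Emit:
jog_arm(commands="-0.001 -0.0001 0 0 0 0; -0.002 -0.0002 0 0 0 0; -0.002 -0.0002 0 0 0 0")

```text
time: 19.68
eef_pos: [0.4971, -0.1477, 0.1104]
tcp_rot: [0.998, 0.059, 0.0, 0.0]
contact_force: [2.3, -0.4, -1.0]
opening: 0.418
```

```bash
python3 fav.py
```

```text
19.825 [ 1.92 -0.09 -1.04] [[2.3, -0.4, -1.0], [1.9, -0.6, -0.6], [2.5, 0.3, -1.3], [1.0, 0.4, -1.3]] [ 0.4971 -0.1477  0.1104]
```

Emit:
jog_arm(commands="-0.001 -0.0001 0 0 0 0; -0.002 -0.0002 0 0 0 0; -0.002 -0.0002 0 0 0 0")

```text
time: 20.2
eef_pos: [0.4952, -0.1479, 0.1104]
tcp_rot: [0.998, 0.059, 0.001, 0.0]
contact_force: [4.8, 0.0, -2.0]
opening: 0.419
```

```bash
python3 fav.py
```

```text
20.35 [ 3.49 -0.22 -2.12] [[4.8, 0.0, -2.0], [2.6, -0.2, -1.7], [3.2, -0.6, -2.6], [3.4, -0.1, -2.2]] [ 0.4952 -0.1479  0.1104]
```

The washer is pressed back about 3.5 mm, at about 3.5 N. I'll ease off a little, then lower until the sleeve rests on the tube, so it doesn't drop when released.

Emit:
jog_arm(commands="0.0008 0.0001 0 0 0 0; 0.0015 0.0002 0 0 0 0; 0.0015 0.0002 -0.001 0 0 0; 0.0015 0.0002 -0.002 0 0 0; 0.0015 0.0002 -0.002 0 0 0")

```text
time: 20.98
eef_pos: [0.4964, -0.1475, 0.1083]
tcp_rot: [0.998, 0.059, -0.0, -0.0]
contact_force: [1.3, 0.0, 1.0]
opening: 0.42
```

```bash
python3 fav.py
```

```text
21.125 [ 1.62 -0.17  0.88] [[1.3, 0.0, 1.0], [1.2, -0.9, 0.3], [1.9, -0.3, 0.8], [2.2, 0.5, 1.3]] [ 0.4964 -0.1475  0.1083]
```

Emit:
jog_arm(commands="0 0 0 0 0 0; 0 0 0 0 0 0; 0 0 0 0 0 0; 0 0 0 0 0 0", gripper=60)

```text
time: 21.62
eef_pos: [0.4962, -0.1476, 0.1082]
tcp_rot: [0.998, 0.059, -0.0, -0.0]
contact_force: [-0.3, -0.0, -0.5]
opening: 0.603
```

```bash
python3 fav.py; python3 look.py 11;  python3 - <<'E'
from h import *
import pickle
c=pickle.load(open('side11.pkl','rb')); save(c['frame'][140:185,285:350],'s11z.png',12)
E
```

```text
21.775 [-0.37  0.26  0.18] [[-0.3, -0.0, -0.5], [0.1, 0.6, 1.1], [-0.5, 0.3, -0.2], [-0.8, 0.2, 0.2]] [ 0.4963 -0.1476  0.1083]
{'time': np.float64(21.775), 'qpos': array([-4.8510e-01,  8.0600e-02,  2.0559e+00, -1.0000e-04,  1.0052e+00,
        9.6790e-01]), 'eef_pos': array([ 0.4963, -0.1476,  0.1083]), 'tcp_rot': array([ 9.983e-01,  5.890e-02, -1.000e-04, -0.000e+00]), 'contact_force': array([-0.8371,  0.1677,  0.2181]), 'wrist_torque': array([-0.0166,  0.0369,  0.0185]), 'opening': np.float64(0.5986)}
```

View pics/s11z.png

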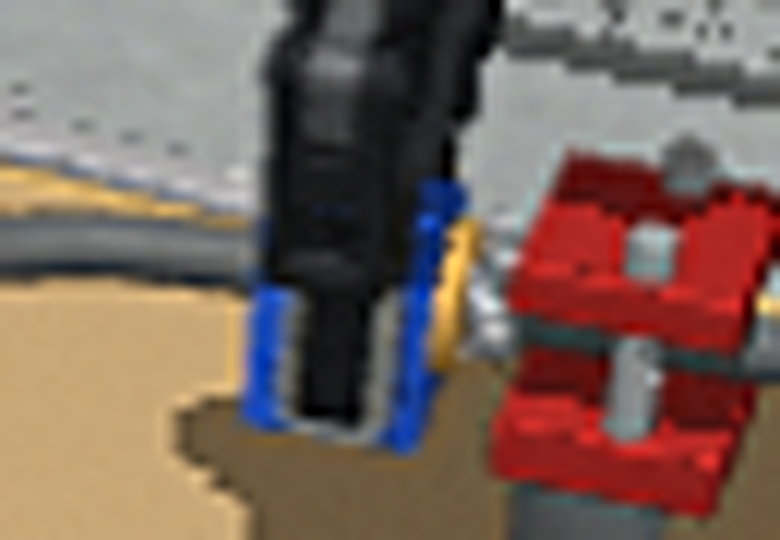

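The sleeve sits against the washer and the fingers have opened clear. Lifting straight up.

Emit:
jog_arm(commands="0 0 0.006 0 0 0; 0 0 0.015 0 0 0; 0 0 0.03 0 0 0; 0 0 0.055 0 0 0; 0 0 0.09 0 0 0; 0 0 0.13 0 0 0; 0.0 0.03 0.16 0 0 0; 0 0.08 0.17 0 0 0; 0.0 0.13 0.17 0 0 0; 0.0 0.18 0.17 0 0 0;0.0 0.23 0.17 0 0 0; 0 0.28 0.17 0 0 0; 0 0.32 0.17 0 0 0; 0 0.32 0.17 0 0 0; 0 0.32 0.17 0 0 0")

```text
time: 23.75
eef_pos: [0.4964, 0.1721, 0.2791]
tcp_rot: [0.998, 0.059, 0.0, 0.0]
contact_force: [-0.4, -0.6, -0.3]
opening: 0.601
```

```bash
python3 fs.py; python3 look.py 12;  python3 - <<'E'
from tube import *
c=pickle.load(open('side12.pkl','rb')); t=pickle.load(open('top12.pkl','rb'))
a=cv2.resize(c['frame'][140:190,285:350],None,fx=6,fy=6,interpolation=cv2.INTER_CUBIC); b=cv2.resize(t['frame'][220:295,275:345],None,fx=5,fy=5,interpolation=cv2.INTER_CUBIC)
H=max(a.shape[0],b.shape[0]); im=np.zeros((H,a.shape[1]+b.shape[1],3),np.uint8); im[:a.shape[0],:a.shape[1]]=a; im[:b.shape[0],a.shape[1]:]=b
save(im,'fin.png')
for C,z in((t,.1265),(c,.1265)):
    P=cloud(C); m=blue(C['frame'])&(P[...,1]<-.08)&(P[...,1]>-.22)&(P[...,0]<.6)&(P[...,2]>.08)
    print(m.sum(),P[m][:,2].max().round(4),P[m].mean(0).round(4)); x,f=fitbox(C,m,[.4965,-.1477,np.radians(6)],z); print(x.round(4),np.degrees(x[2]).round(1),f)
    x,f=fitbox(C,m,[.4965,-.1477,np.radians(6),z]); print(x.round(4),f)
E
```

```text
{'time': np.float64(23.75), 'eef_pos': array([0.4964, 0.1721, 0.2791]), 'tcp_rot': array([9.983e-01, 5.900e-02, 4.000e-04, 2.000e-04]), 'contact_force': array([-0.4246, -0.6303, -0.287 ]), 'wrist_torque': array([ 0.0726, -0.0114,  0.0111]), 'opening': np.float64(0.601)} bore 6.77
{'time': np.float64(23.75), 'qpos': array([ 1.4070e-01, -8.2500e-02,  1.8885e+00, -5.0000e-04,  1.3348e+00,
        1.5935e+00]), 'eef_pos': array([0.4964, 0.1721, 0.2791]), 'tcp_rot': array([9.983e-01, 5.900e-02, 4.000e-04, 2.000e-04]), 'contact_force': array([-0.4246, -0.6303, -0.287 ]), 'wrist_torque': array([ 0.0726, -0.0114,  0.0111]), 'opening': np.float64(0.601)}
298 0.1509 [ 0.4993 -0.1459  0.1431]
[ 0.5005 -0.1482  0.1214] 7.0 34.2603759765625
[ 0.5009 -0.1492  0.1305  0.1209] 34.092041015625
346 0.1485 [ 0.4969 -0.1348  0.1315]
[ 0.5    -0.1461  0.232 ] 13.3 38.623291015625
[ 0.5057 -0.166   0.2086  0.1141] 36.3350830078125
```

View pics/fin.png

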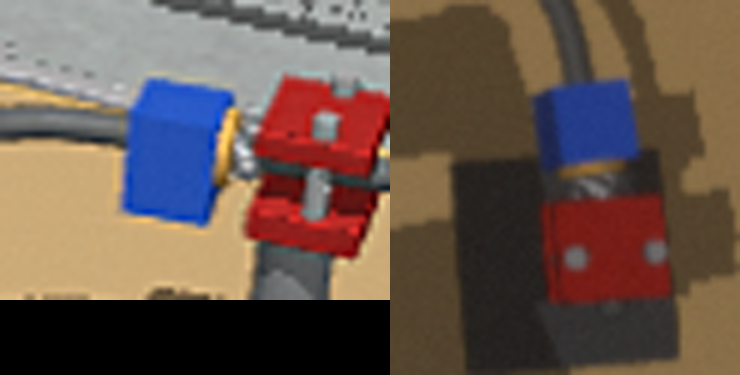

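Emit:
jog_arm(commands="0 0 0 0 0 0; 0 0 0 0 0 0; 0 0 0 0 0 0; 0 0 0 0 0 0; 0 0 0 0 0 0; 0 0 0 0 0 0; 0 0 0 0 0 0; 0 0 0 0 0 0")

```text
time: 24.85
eef_pos: [0.4964, 0.1724, 0.2783]
tcp_rot: [0.998, 0.059, -0.0, -0.0]
contact_force: [0.5, 0.1, -0.1]
opening: 0.601
```

```bash
python3 look.py 13;  python3 - <<'E'
from tube import *
c=pickle.load(open('side13.pkl','rb')); t=pickle.load(open('top13.pkl','rb'))
a=cv2.resize(c['frame'][140:185,300:345],None,fx=9,fy=9,interpolation=cv2.INTER_CUBIC); b=cv2.resize(t['frame'][230:275,295:335],None,fx=9,fy=9,interpolation=cv2.INTER_CUBIC)
save(np.hstack([a,b]),'fin2.png')
save(cv2.hconcat([t['frame'],c['frame']]),'all.png',.78)
for C in(t,):
    P=cloud(C); m=blue(C['frame'])&(P[...,1]<-.08)&(P[...,1]>-.22)&(P[...,0]<.6)&(P[...,2]>.08)
    x,f=fitbox(C,m,[.4965,-.1477,np.radians(6)],.1265); print(x.round(4),f)
E
```

```text
{'time': np.float64(24.85), 'qpos': array([ 0.1411, -0.0814,  1.8888,  0.    ,  1.3342,  1.594 ]), 'eef_pos': array([0.4964, 0.1724, 0.2783]), 'tcp_rot': array([ 0.9983,  0.0589, -0.    , -0.    ]), 'contact_force': array([ 0.5475,  0.0667, -0.1225]), 'wrist_torque': array([ 0.0155,  0.0265, -0.0244]), 'opening': np.float64(0.6015)}
[ 0.5005 -0.1485  0.1215] 34.8856201171875
```

View pics/fin2.png

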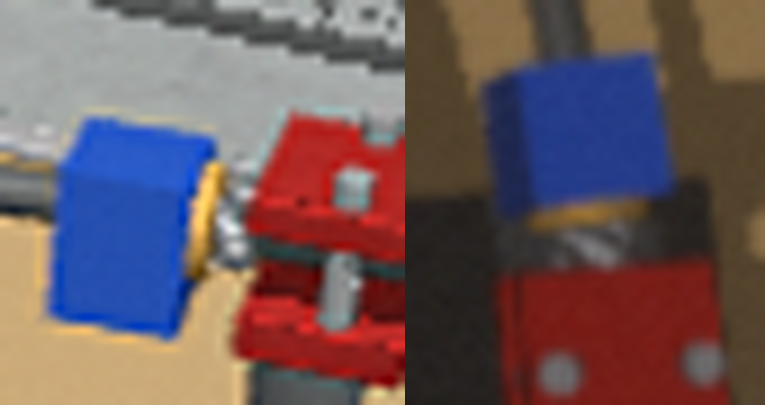

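View pics/all.png

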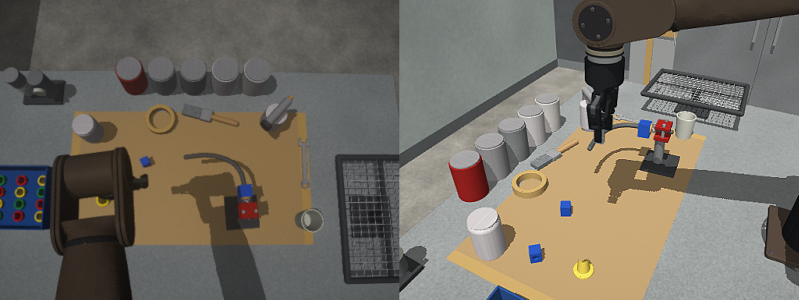

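The sleeve is at rest against the washer, the arm is clear and the bystanders look undisturbed. Handing in.

```bash
python3 -c "
from plant import ctrl
print(ctrl.sign_off())"
```

```text
the job is handed in; nothing more can be done
None
```

I gripped the middle and largest blue sleeve at 40 N and threaded it onto the free end without contact force. I then slid it round the bend in 4 mm steps, turning it with the tube. I pressed the washer back about 3.5 mm (about 3.5 N), eased off to about 1.6 N, lowered the sleeve onto the tube, let go and lifted clear. The job was handed in at about 25 s.

**Final checks:**
- **Against the washer:** both cameras show the sleeve's end face against the brass washer, and it did not move over the last second.
- **Position:** the top camera puts the sleeve centre at about (0.5005, -0.148), with the bore about 7° from world x.
- **Forces:** in the force readings taken between moves, sideways force stayed at about 1 N along the tube and peaked at 4.8 N on the washer.
- **Bystanders:** they looked undisturbed. I judged that by eye and did not measure each one.

**Disagreements:**
- **Sleeve position:** the camera puts the sleeve centre about 2 mm further from the post than where the arm felt first contact (x about 0.4985). That is within the calibration error, but it uses up part of the 3.5 mm tolerance.
- **Side-camera angle:** the side camera's fit gave about 13° for the bore, but it was a poor fit and I did not rely on it.

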